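Pack the capacitor transit rack in order and cover it

TASK

The transit rack's pocket with one dot already holds a capacitor. Stand one of the two loose black capacitor cans right down in the pocket with two dots, then the other in the pocket with three dots, setting them down gently; then take the metal cover from its sloped rest and lower it gently over the cans so that it sits fully down and level on the rack's step. Do not shift the dark tin.

Things in the scene. Friction and masses are not known exactly. Their poses are not given: they have to be found in the camera images.
- rack: Fixed rack. Origin on the table under its centre, z up, y along the row of pockets, -x the side of the number tags (towards the robot). Grey plinth 100 (x) x 206 (y) mm, its top (the step) at z = 25 mm; on it a grey plastic block 64 x 170 mm, top at z = 35 mm, with three round pockets 44 mm wide, 58 mm apart along y, floors at z = 5 mm. Tag rail reaches x = -68 mm, lower than the step.
- rack_step (a point): Centre of the rack at the height of the step, 25 mm above the table: where the cover's origin must come. Axes as the rack's. The cover, once on, encloses block and cans with 4 mm play a side; either way round fits. Grasping a can across the rack's x leaves nothing beside the fingers; across y the neighbouring can is only 22 mm away
- pocket_1: The pocket whose white tag in front bears one raised black dot; which of the three places it has varies. It already holds a can, fixed. Origin: centre of the pocket's floor, 30 mm below the mouth; axes as the rack's.
- pocket_2: The pocket whose tag bears two dots in a row; empty, to be filled first. Origin: centre of its floor, 30 mm below the mouth; axes as the rack's.
- pocket_3: The pocket whose tag bears three dots in a row; empty, to be filled second. Origin: centre of its floor, 30 mm below the mouth; axes as the rack's.
- can_a: Upright black round capacitor can, 36 mm in diameter, 81 mm high over its two small terminals (straight wall up to 72 mm), 0.09 kg, standing loose on the table right of the rack. Origin: halfway up, on its side wall, not on its axis (use can_a_foot). Its own x axis points up along the can, its z from the origin through the can's axis, 17.5 mm away. Same as can_b: either may go into either empty pocket.
- can_a_foot (a point): Centre of the underside of can_a, on its axis; axes as can_a's (x up along the can).
- can_b: The other loose black can, same as can_a (same size, origin and axes), standing farther back.
- can_b_foot (a point): Centre of the underside of can_b, on its axis; axes as can_b's (x up along the can).
- cover: Loose aluminium cover, a box 80 (x) x 186 (y) x 74 (z) mm open underneath, walls 4 mm, about 0.3 kg. Origin: centre of its lower rim; z through its top; y its long side. At the start it lies on its sloped rest left of the rack, its z leaning 28 degrees (0.49 rad) from vertical towards the rest's -x side (the robot); it lifts off along its own z.
- cover_handle (a point): Middle of the cover's black bar handle, 105 mm above the cover's origin along its z; axes as the cover's. The bar runs 110 mm along y, is flat-sided, 14 mm thick (x) and 22 mm high (z), with 20 mm clear under it.
- cover_rest: Fixed plywood rest with a board sloping 28 degrees, low edge with a stop 14 mm high towards its -x (the robot). Origin on the table under the board's centre; z up; board about 45 mm high at the centre.
- dark_tin: Bystander: loose dark round tin, 69 mm wide, 96 mm high, near the cans; origin under its centre. Leave alone.
Things that resemble listed ones, but are neither listed nor needed, are in the scene too. Leave any red look-alike of the can_b alone.

How it is judged:
By the outcome, as a careful person would: the job done as asked, in the order asked, and still so for the second after the job is handed in, with the robot touching nothing.
It also fails if it takes over 64 s, if anything falls off the work surface, if the arm or the gripper's body presses on something with over 40 N, if the wrist force passes 120 N, or if a joint passes its speed limit or range.

ROBOT

A 6-joint arm with a two-finger parallel gripper is mounted at the origin on a cart in front of the work surface, level with it; the furniture and walls round the work are solid. World frame = base frame: x ahead of the robot, y to its left, z up, the work surface at z = 0. Lengths are in mm, angles in rad, forces in N, time in s.
With the tool pointing down it reaches from about 300 to 775 mm from the base axis. Payload 14.6 kg.
Tool frame: the origin (TCP) lies midway between the tips of the shut fingers; the grasp point (between the pads) lies 19 mm behind it (manip.grip_point_offset is the distance from the TCP to the grasp point, in mm); x points along the fingers, z is the direction in which the jaws open and shut, and the axes are right-handed (so a half turn about x gives the same grasp; the last joint's range is limited). The gripper opens to 94 mm and grips with 3 to 60 N. Pads are 16 mm wide; open, the fingers measure 119 mm over their backs; the gripper's body (75 mm by 177 mm) begins 78 mm behind the grasp point.
Start: joints at [1.245, 0.3, 1.521, -0, 1.321, -0.067], TCP at [140.754, 531.674, 178.546] pointing down, gripper open.
Joint ranges: [-3.03, 3.03], [-0.79, 2.21], [0.23, 2.52], [-1.04, 4.18], [0, 3.07], [-2.55, 2.55]. Speed limits (rad/s): [2.22, 2.22, 2.57, 3.14, 3.14, 3.14].

INTERFACE

Orientations are given as [roll, pitch, yaw] about the fixed x, y, z axes, in that order (R = Rz(yaw) Ry(pitch) Rx(roll)).
In Python, from cell import manip, camera, calibration, order gives the robot as it stands.
- The arm moves only by the tool jog_arm, never from a script. Its arguments are lists of equal length, an entry for each row: "turn": the turn, a rotation vector about the tool's x, y, z in degrees, a list of three; "dp": the shift along the tool's x, y, z in cm, a list of three; "gripper": the closure, from 0 (fully open) to 1 (shut). In form: {"turn": [[ax, ay, az], ...], "dp": [[tx, ty, tz], ...], "gripper": [gripper, ...]}. A call has 1 to 8 rows; each row shifts and turns the pose as measured when the row begins, along the tool's axes as they then stand; what a row does not reach is not made up. A row lasts 1/8 s, in which the tool goes at most 62.5 mm and 10.7 degrees, less where a joint would pass 70% of its speed; a pose out of reach is approached as far as the arm can. A call is refused whole if a number of a shift passes 6.25 or a number of a turn 10.7, either way. A call with a gripper value outside its range is refused whole. The fingers move at their own pace and stop on an object; "grip_force" is the grip in N (left out, the last holds). Time passes only in rows, so rows that do not move let the fingers close. It gives the time, the measured TCP pose, the force and the opening at its end, in the units of the state.
- manip.read_state(): the state, without advancing time (a new reading comes with each control period).
- camera(name): name is "scene" or "top" or "wrist"; returns (picture, depth): 480x640x3 uint8, red, green, blue; 480x640 float32, mm along the optical axis (not along the pixel's ray), 0 where there is no reading.
- calibration(name): a dict with "K" (3x3 intrinsics, pixels), "world_from_camera" (4x4, takes a point from camera to world coordinates). Camera axes: x right, y down, z forward; pixel columns grow to the right and rows downward; lengths in mm; the calibration is good to about 2 mm. A picture is of the moment at which its call begins: read the wrist's pose just before it. calibration takes no time and is no camera call; for the wrist camera it gives the pose at the moment of the call.
- order.sign_off(): hands the job in, once; it reports no verdict.
The state is a dict: "clock": time; "joints": joint angles; "qd": joint speeds; "effort": joint torques, N m; "eef_pos": TCP position; "eef_rot": TCP orientation; "wrist_force": force on the tool from outside, world axes, zero at the start; "moment": the same for the moment, N m; "finger_gap": finger opening in mm.
Only numpy, scipy, OpenCV 4.12 (cv2) and the standard library are available. Lean on these libraries where they do the work, as an engineer would, in place of code of your own. Each camera call takes 0.05 s, during which the arm holds its last target.

## Working session

There is one attempt and no reset: what is moved stays moved. The work goes in short steps, Python scripts to look and compute and a tool call to move; the robot and the scene stay as the last step left them, time stands still between calls to the robot, and variables do not carry over. Pictures are saved under pics/ and viewed, and the job is handed in when it is done.

Besides the shell and the picture viewer there is one more tool, called after "Call:" in YAML: its name, and indented under it one key for each argument. jog_arm: Moves the arm, as the interface text tells. Its arguments: {"type":"object","properties":{"turn":{"type":"array","items":{"type":"array","items":{"type":"number"}}},"dp":{"type":"array","items":{"type":"array","items":{"type":"number"}}},"gripper":{"type":"array","items":{"type":"number"}},"grip_force":{"type":"number"}},"required":["turn","dp","gripper"]}

```bash
ls; mkdir -p pics; python3 - <<'E'
from cell import manip, camera, calibration, order
import cv2,numpy as np
print(manip.read_state())
for n in ["scene","top"]:
    p,d=camera(n); c=calibration(n)
    cv2.imwrite(f"pics/{n}0.png",p[:,:,::-1]); np.savez(f"pics/{n}0.npz",p=p,d=d,**c)
    print(n,c["K"].round(1).tolist(),c["world_from_camera"].round(3).tolist())
print(manip.grip_point_offset)
E
```

```text
pics
{'clock': 0.0, 'joints': array([ 1.24540701e+00,  3.00500984e-01,  1.52160773e+00, -2.91867329e-05,
        1.32072105e+00, -6.66002209e-02]), 'qd': array([ 0.00030354, -0.00124531, -0.00074437,  0.0003219 ,  0.00035291,
        0.00147731]), 'effort': array([-7.92906267e-04, -5.31806481e+01, -3.52734804e+01,  7.08226603e-02,
        2.43505149e-02, -1.13238042e-05]), 'eef_pos': array([140.66098938, 531.38389032, 177.95869681]), 'eef_rot': array([ 3.09784009,  1.5695589 , -1.87333075]), 'wrist_force': array([-0.24564282,  0.87942538, -0.54186282]), 'moment': array([-0.01339478, -0.01260085, -0.0015348 ]), 'finger_gap': 93.99169626979842}
scene [[495.2, 0.0, 323.4], [0.0, 495.2, 242.5], [0.0, 0.0, 1.0]] [[0.746, -0.297, 0.596, -119.78], [-0.666, -0.341, 0.663, -709.752], [0.007, -0.892, -0.452, 570.138], [0.0, 0.0, 0.0, 1.0]]
top [[529.2, 0.0, 321.0], [0.0, 529.2, 247.5], [0.0, 0.0, 1.0]] [[0.004, -0.998, 0.069, 371.11], [-1.0, -0.002, 0.016, -46.041], [-0.016, -0.069, -0.998, 1319.821], [0.0, 0.0, 0.0, 1.0]]
18.8
```

View pics/scene0.png

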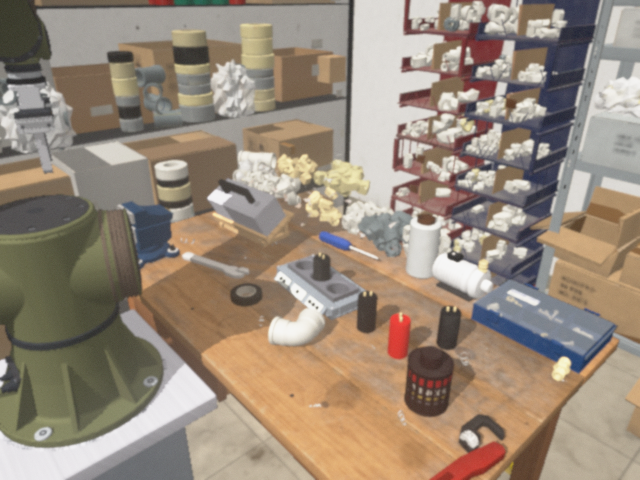

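View pics/top0.png

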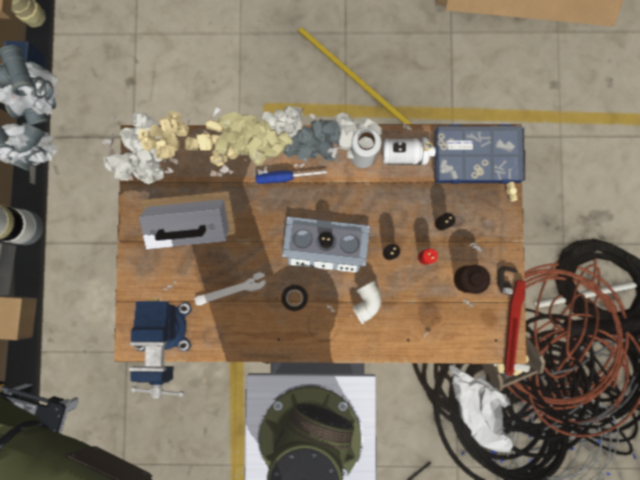

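The scene view shows the rack at (320,280), with a can already in its middle pocket. Two black cans stand at (367,310) and (448,327), the red look-alike is at (399,335), and the dark tin is at (429,380). In the top view the black cans are at (392,252) and (446,221), red at (429,256), the tin at (472,279) and the cover at (183,225). I'll confirm these in crops.

```bash
cat > h.py <<'E'
import numpy as np,cv2
def load(n): return dict(np.load(f"pics/{n}.npz"))
def cloud(z):
    K,T=z["K"],z["world_from_camera"]; d=z["d"]; v,u=np.mgrid[:480,:640]
    P=np.stack([(u-K[0,2])/K[0,0]*d,(v-K[1,2])/K[1,1]*d,d],-1)
    return P@T[:3,:3].T+T[:3,3]
def ray(z,uv,h):
    K,T=z["K"],z["world_from_camera"]; uv=np.atleast_2d(uv).astype(float)
    r=np.c_[(uv[:,0]-K[0,2])/K[0,0],(uv[:,1]-K[1,2])/K[1,1],np.ones(len(uv))]@T[:3,:3].T
    t=(h-T[2,3])/r[:,2]; return T[:3,3]+r*t[:,None]
E
python3 - <<'E'
from h import *
t=load("top0");s=load("scene0")
a=cv2.resize(t["p"][200:300,270:500],None,fx=3.4,fy=3.4,interpolation=2)
b=cv2.resize(s["p"][235:365,260:480],None,fx=3.4,fy=3.4,interpolation=2)[:,:782]
c=cv2.resize(t["p"][185:260,130:250],None,fx=4,fy=4,interpolation=2)
cv2.imwrite("pics/cA.png",a[:,:,::-1]);cv2.imwrite("pics/cB.png",b[:,:,::-1]);cv2.imwrite("pics/cC.png",c[:,:,::-1])
P=cloud(t)
for n,(u,v) in dict(near=(392,252),far=(446,221),red=(429,256),tin=(472,279),fix=(326,240),table=(400,300),p1=(303,238),p2=(350,243),step=(322,221),cov=(160,210),cov2=(210,240),h=(182,231)).items():
    print(n,P[v,u].round(0),P[v-2:v+3,u-2:u+3,2].round(0).max())
E
```

```text
near [ 447. -193.   72.] 83.0
far [ 520. -319.   79.] 81.0
red [ 438. -281.   68.] 81.0
tin [ 384. -374.   94.] 99.0
fix [474. -37.  76.] 88.0
table [ 332. -220.    1.] 4.0
p1 [486.  21.   2.] 9.0
p2 [473. -96.  10.] 10.0
step [526. -27.  25.] 28.0
cov [542. 350.  99.] 113.0
cov2 [473. 234.  89.] 99.0
h [489. 287. 135.] 150.0
```

View pics/cA.png

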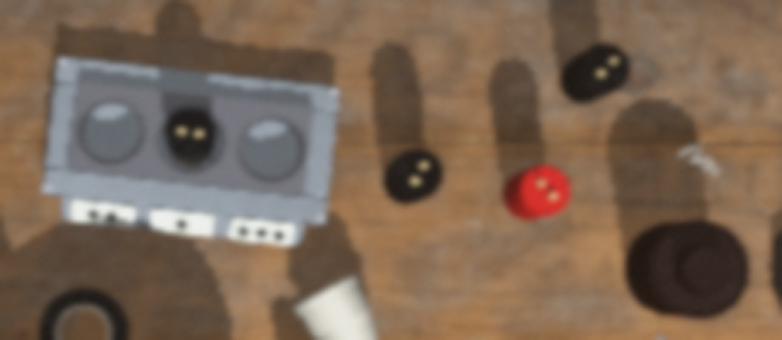

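View pics/cB.png

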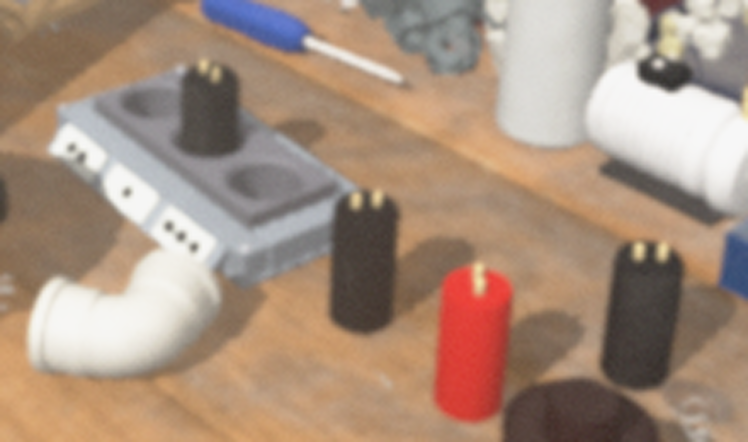

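View pics/cC.png

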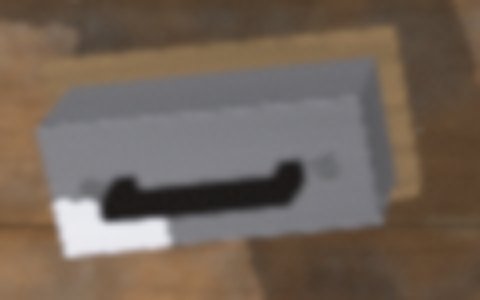

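Crop check: the left pocket's tag has two dots (pocket_2, top px ~(303,238)), the middle has one (holding the fixed can), and the right has three (pocket_3, px ~(350,243)). The loose black cans are top px (392,252) and (446,221); (429,256) is the red look-alike, to be left alone. Next I'll measure them properly.

```bash
cat > m.py <<'E'
from h import *
def rack(t):
    P=cloud(t); z=P[...,2]
    reg=(np.hypot(P[...,0]-480,P[...,1]+37)<135)
    m=((z>20)&(z<42)&reg).astype(np.uint8)
    m=cv2.morphologyEx(m,cv2.MORPH_CLOSE,np.ones((25,25)))
    m=cv2.morphologyEx(m,cv2.MORPH_OPEN,np.ones((5,5)))
    c=max(cv2.findContours(m,0,1)[0],key=cv2.contourArea)[:,0]
    W=ray(t,c,25)[:,:2].astype(np.float32)
    return cv2.minAreaRect(W),c
if __name__=="__main__":
    t=load("top0");s=load("scene0")
    r,c=rack(t);print("rack",r)
    # cans: dark mask; fit via depth top points
    for n,z in(("top",t),("scene",s)):
        P=cloud(z); g=z["p"].max(2)
        for nm,c0 in dict(near=(440,-193),far=(515,-319),fix=(474,-37)).items():
            m=(np.hypot(P[...,0]-c0[0],P[...,1]-c0[1])<40)&(g<75)&(P[...,2]>66 )&(P[...,2]<80)
            q=P[m]
            (x,y),rad=cv2.minEnclosingCircle(q[:,:2].astype(np.float32))
            print(n,nm,m.sum(),q.mean(0).round(1),"ec",round(x,1),round(y,1),round(rad,1))
    # cover by depth: plane fit of top
    P=cloud(t);g=t["p"].astype(int)
    m=np.zeros((480,640),np.uint8);cv2.fillConvexPoly(m,np.array([[145,215],[222,208],[225,240],[150,246]]),1)
    mm=(m>0)&(g.min(2)>70);q=P[mm];c=q.mean(0)
    for _ in range(4):
        _,_,v=np.linalg.svd(q-q.mean(0),full_matrices=False);nn=v[2]*np.sign(v[2,2]);dd=(q-q.mean(0))@nn
        q=q[abs(dd)<2*dd.std()]
    print("cover n",nn,np.arccos(nn[2]),q.mean(0),dd.std())
    mh=(cv2.dilate(m,np.ones((9,9)))>0)&(g.max(2)<45);h=P[mh];print("handle",mh.sum(),h.mean(0),h[:,2].max())
    dh=(h-q.mean(0))@nn;print(np.percentile(dh,[5,50,95]))
    hh=h[dh>20]; _,_,v=np.linalg.svd(hh-hh.mean(0),full_matrices=False);print("bar",hh.mean(0),v[0],np.ptp(hh@v[0]))
E
python3 m.py
```

```text
rack ((444.5204772949219, -31.62384796142578), (205.57972717285156, 165.42869567871094), 83.88166046142578)
top near 151 [ 449.9 -191.9   72.4] ec 449.9 -192.9 17.7
top far 160 [ 523.  -321.8   72.2] ec 523.1 -322.5 18.1
top fix 133 [476.8 -35.5  76.6] ec 477.3 -35.3 17.7
scene near 96 [ 442.8 -203.8   71.7] ec 445.7 -200.5 14.5
scene far 135 [ 518.  -330.5   72.8] ec 521.5 -327.7 16.0
scene fix 26 [476.  -53.4  72. ] ec 477.7 -50.5 10.3
cover n [-0.46353244 -0.04763174  0.88479879] 0.48473429986578676 [502.34801599 285.55314304 110.45547922] 2.3095329553372204
handle 297 [482.90891575 288.7728319  142.56483429] 153.02494473591287
[19.23283262 39.84506525 45.13578575]
bar [482.11344005 289.08437818 143.81773921] [-0.09324226  0.99557463  0.01170668] 104.05421470486314
```

```bash
cat > plan.py <<'E'
import numpy as np
from scipy.spatial.transform import Rotation as R
def Rt(e): return R.from_euler("xyz",e)
def down(yawz, tilt=None):
    """tool x down, tool z (jaws) along world dir at angle yawz"""
    x=np.array([0,0,-1.]);z=np.array([np.cos(yawz),np.sin(yawz),0]);y=np.cross(z,x)
    return R.from_matrix(np.c_[x,y,z])
def plan(p0,r0,p1,r1,n):
    d=(r0.inv()*r1).as_rotvec(); ang=np.degrees(np.linalg.norm(d)); L=np.linalg.norm(np.array(p1)-p0)
    nmin=int(np.ceil(max(ang/10.7,L/62.5)));n=n or max(nmin,1)
    T=[];D=[]
    for k in range(n):
        a,b=k/n,(k+1)/n
        ra=r0*R.from_rotvec(d*a); rb=r0*R.from_rotvec(d*b)
        D.append(((ra.inv().apply((np.array(p1)-p0)/n))/10).round(2).tolist())
        T.append(np.degrees((ra.inv()*rb).as_rotvec()).round(1).tolist())
    print("n",n,"min",nmin,"ang",round(ang,1),"L",round(L,1)); print("turn",T); print("dp",D)
def state():
    from cell import manip
    s=manip.read_state(); return np.array(s["eef_pos"]),Rt(s["eef_rot"]),s
E
python3 - <<'E'
from plan import *
p,r,s=state();print(p,r.as_matrix().round(3).tolist())
from cell import calibration
T=calibration("wrist")["world_from_camera"]; Rm=r.as_matrix()
print("cam in tool",(Rm.T@(T[:3,3]-p)).round(1),(Rm.T@T[:3,:3]).round(3).tolist(),calibration("wrist")["K"].round(1).tolist())
from m import *
t=load("top0")
P=cloud(t);z=P[...,2]
# rows of tags/pockets: block top
m=((z>31)&(z<39)&(np.hypot(P[...,0]-477,P[...,1]+35)<100)).astype(np.uint8)
m=cv2.morphologyEx(m,cv2.MORPH_OPEN,np.ones((3,3)));m=cv2.morphologyEx(m,cv2.MORPH_CLOSE,np.ones((21,21)))
c=max(cv2.findContours(m,0,1)[0],key=cv2.contourArea)[:,0]
print("block",cv2.minAreaRect(ray(t,c,35)[:,:2].astype(np.float32)))
E
```

```text
[140.68976122 531.42746526 178.05599368] [[-0.0, -0.967, 0.256], [-0.001, 0.256, 0.967], [-1.0, 0.0, -0.001]]
cam in tool [-207.4   69.3   -0. ] [[0.001, -0.238, 0.971], [0.001, -0.971, -0.238], [1.0, 0.001, -0.001]] [[424.8, 0.0, 319.5], [0.0, 424.8, 237.9], [0.0, 0.0, 1.0]]
block ((476.9561767578125, -35.143898010253906), (166.8373260498047, 63.990718841552734), 83.73483276367188)
```

```bash
python3 - <<'E'
from plan import *
from h import *
P=cloud(load("top0")); q=P[290:400,125:195]; print("vise",q[...,2].max(), q[q[...,2]>90].mean(0) if (q[...,2]>90).any() else "")
p,r,s=state()
yr=np.radians(-6.2)
plan(p,r,[350,300,240],down(np.radians(40)),None)
plan([350,300,240],down(np.radians(40)),[465,-90,200],down(yr),None)
E
```

```text
vise 1319.8207921406602 [253.17347534 358.48542974 129.98137823]
n 6 min 6 ang 35.2 L 318.1
turn [[5.9, -0.0, 0.0], [5.9, -0.0, 0.0], [5.9, -0.0, 0.0], [5.9, -0.0, 0.0], [5.9, -0.0, 0.0], [5.9, -0.0, 0.0]]
dp [[-1.03, -4.36, -2.84], [-1.03, -4.63, -2.38], [-1.03, -4.84, -1.89], [-1.03, -5.01, -1.39], [-1.03, -5.13, -0.87], [-1.03, -5.19, -0.34]]
n 7 min 7 ang 46.2 L 408.6
turn [[6.6, 0.0, 0.0], [6.6, 0.0, 0.0], [6.6, 0.0, 0.0], [6.6, 0.0, 0.0], [6.6, 0.0, 0.0], [6.6, 0.0, 0.0], [6.6, 0.0, 0.0]]
dp [[0.57, -5.32, -2.32], [0.57, -5.56, -1.7], [0.57, -5.71, -1.05], [0.57, -5.8, -0.38], [0.57, -5.8, 0.29], [0.57, -5.73, 0.95], [0.57, -5.58, 1.6]]
```

Call:
jog_arm:
  turn:
    - [5.9,0,0]
    - [5.9,0,0]
    - [5.9,0,0]
    - [5.9,0,0]
    - [5.9,0,0]
    - [5.9,0,0]
  dp:
    - [-2.5,-4.4,-2.8]
    - [-2.5,-4.6,-2.4]
    - [-1.5,-4.8,-1.9]
    - [-1,-5,-1.4]
    - [0,-5.1,-0.9]
    - [0,-5.2,-0.3]
  gripper: [0,0,0,0,0,0]

```text
clock: 0.85
eef_pos: [351.1, 292.7, 253.9]
eef_rot: [-2.533, 1.566, -1.852]
wrist_force: [0.7, 0.9, 0.3]
finger_gap: 93.9
```

Call:
jog_arm:
  turn:
    - [6.6,0,0]
    - [6.6,0,0]
    - [6.6,0,0]
    - [6.6,0,0]
    - [6.6,0,0]
    - [6.6,0,0]
    - [6.6,0,0]
    - [0,0,0]
  dp:
    - [0.6,-5.3,-2.3]
    - [0.6,-5.6,-1.7]
    - [0.6,-5.7,-1]
    - [0.6,-5.8,-0.4]
    - [0.6,-5.8,0.3]
    - [0.6,-5.7,1]
    - [0.6,-5.6,1.6]
    - [0,0,0]
  gripper: [0,0,0,0,0,0,0,0]

```text
clock: 1.85
eef_pos: [456.8, -116.2, 210.7]
eef_rot: [-2.092, 1.565, -2.25]
wrist_force: [0.1, 0.5, 0.6]
finger_gap: 94.2
```

```bash
cat > w.py <<'E'
import sys
from plan import *
from h import *
from cell import camera,calibration
def snap(n,cam="wrist"):
    p,r,s=state(); c=calibration(cam); im,d=camera(cam)
    cv2.imwrite(f"pics/{n}.png",im[:,:,::-1]); np.savez(f"pics/{n}.npz",p=im,d=d,**c)
    print(p.round(1),np.degrees(s["eef_rot"]).round(1),"gap",s["finger_gap"],"t",s["clock"],"F",np.round(s["wrist_force"],1))
if __name__=="__main__": snap(*sys.argv[1:])
E
python3 w.py w1
```

```text
[ 456.8 -116.2  210.7] [-119.8   89.7 -128.9] gap 94.2254757629513 t 1.85 F [0.1 0.5 0.6]
```

View pics/w1.png

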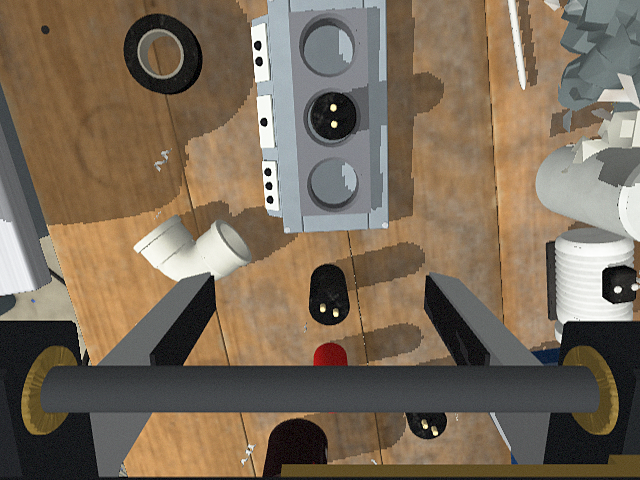

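The wrist view shows pocket_2 (two dots) at (328,47), the fixed can at (332,117), pocket_3 (three dots) at (334,184), the near black can at (328,292) and the red one at (330,360), partly hidden.

```bash
python3 - <<'E'
from plan import *
from h import *
z=load("w1");P=cloud(z);g=z["p"].astype(int)
p,r,s=state();m=r.as_matrix();print("tool z",m[:,2].round(3),"x",m[:,0].round(3))
# block top mask from depth
zz=P[...,2]
mk=((zz>31)&(zz<39)&(np.hypot(P[...,0]-477,P[...,1]+35)<100)).astype(np.uint8)
mk=cv2.morphologyEx(mk,cv2.MORPH_OPEN,np.ones((3,3)))
raw=mk.copy()
c=max(cv2.findContours(mk,0,1)[0],key=cv2.contourArea)[:,0]
print("block",cv2.minAreaRect(ray(z,c,35)[:,:2].astype(np.float32)))
cs,_=cv2.findContours(raw,cv2.RETR_CCOMP,cv2.CHAIN_APPROX_NONE)
for q in cs:
    if len(q)>60: 
        W=ray(z,q[:,0],35)[:,:2].astype(np.float32); (x,y),rr=cv2.minEnclosingCircle(W); print("hole?",len(q),round(x,1),round(y,1),round(rr,1),q[:,0].mean(0))
# near can: top by depth
for nm,c0 in dict(near=(450,-193),fix=(477,-35)).items():
    k=(np.hypot(P[...,0]-c0[0],P[...,1]-c0[1])<30)&(g.max(2)<80)&(zz>68)&(zz<80)
    q=P[k];(x,y),rr=cv2.minEnclosingCircle(q[:,:2].astype(np.float32));print(nm,k.sum(),round(x,1),round(y,1),round(rr,1),np.median(q[:,2]))
E
```

```text
tool z [ 0.988 -0.155 -0.002] x [-0.003 -0.004 -1.   ]
block ((478.8368225097656, -37.10581970214844), (170.4770965576172, 64.19039916992188), 83.81400299072266)
hole? 570 479.0 -37.3 90.5 [332.40526316 110.76315789]
hole? 142 471.7 -94.8 23.4 [333.73239437 183.61971831]
hole? 147 478.9 -37.2 22.6 [331.62585034 116.82312925]
hole? 160 485.2 19.8 22.8 [328.44375  45.2    ]
near 1170 451.3 -194.4 18.3 74.13554492801683
fix 1435 479.1 -37.1 17.9 78.92719201194495
```

```bash
python3 - <<'E'
from plan import *
p,r,s=state()
D=down(np.radians(-6.2))
plan(p,r,[451,-194,130],D,None)
plan([451,-194,130],D,[451,-194,38],D,3)
E
```

```text
n 2 min 2 ang 2.7 L 113.5
turn [[-1.4, -0.1, 0.1], [-1.4, -0.1, 0.1]]
dp [[4.07, -3.95, 0.34], [4.06, -3.96, 0.24]]
n 3 min 2 ang 0.0 L 92.0
turn [[0.0, 0.0, 0.0], [0.0, 0.0, 0.0], [0.0, 0.0, 0.0]]
dp [[3.07, 0.0, 0.0], [3.07, 0.0, 0.0], [3.07, 0.0, 0.0]]
```

Call:
jog_arm:
  turn:
    - [-1.4,-0.1,0.1]
    - [-1.4,-0.1,0.1]
    - [0,0,0]
  dp:
    - [4,-4,0.3]
    - [4,-4,0.2]
    - [0,0,0]
  gripper: [0,0,0]

```text
clock: 2.28
eef_pos: [450.7, -193.4, 130.1]
eef_rot: [-0.252, 1.568, -0.35]
wrist_force: [-0.5, 0.1, 0.4]
finger_gap: 93.9
```

```bash
cat > go.py <<'E'
import sys
from plan import *
# go.py x y z yaw n
a=[float(v) for v in sys.argv[1:]]
p,r,s=state(); print(p.round(1),"t",s["clock"],"gap",round(s["finger_gap"],1))
plan(p,r,a[:3],down(np.radians(a[3])),int(a[4]) if len(a)>4 else None)
E
python3 go.py 451 -194 38 -6.2 4
```

```text
[ 450.7 -193.4  130.1] t 2.275 gap 93.9
n 4 min 2 ang 0.6 L 92.1
turn [[0.1, 0.0, 0.0], [0.1, 0.0, 0.0], [0.1, 0.0, 0.0], [0.1, 0.0, 0.0]]
dp [[2.3, -0.01, 0.0], [2.3, -0.01, 0.0], [2.3, -0.01, 0.0], [2.3, -0.01, 0.01]]
```

Call:
jog_arm:
  turn:
    - [0.1,0,0]
    - [0.1,0,0]
    - [0.1,0,0]
    - [0.1,0,0]
    - [0,0,0]
  dp:
    - [2.6,0,0]
    - [2.6,0,0]
    - [2.4,0,0]
    - [1.6,0,0]
    - [0,0,0]
  gripper: [0,0,0,0,0]
  grip_force: 20

```text
clock: 2.9
eef_pos: [455.0, -187.7, 40.9]
eef_rot: [-0.24, 1.561, -0.337]
wrist_force: [0.4, -0.7, -0.0]
finger_gap: 93.8
```

Call:
jog_arm:
  turn:
    - [0,0,0]
    - [0,0,0]
    - [0,0,0]
    - [0,0,0]
  dp:
    - [0,0,0]
    - [0,0,0]
    - [0,0,0]
    - [0,0,0]
  gripper: [0.3,0.5,0.7,0.8]

```text
clock: 3.4
eef_pos: [456.4, -187.7, 43.7]
eef_rot: [-0.272, 1.557, -0.368]
wrist_force: [0.1, -0.3, 1.0]
finger_gap: 57.3
```

```bash
python3 w.py w2; python3 go.py 451 -194 38 -6.2; python3 -c "
from plan import *
p,r,s=state();print(r.as_matrix().round(3).tolist(),s['qd'].round(3),s['joints'].round(3))"
```

```text
[ 456.4 -187.7   43.7] [-15.6  89.2 -21.1] gap 57.29537064533802 t 3.4 F [ 0.1 -0.3  1. ]
[ 456.4 -187.7   43.7] t 3.45 gap 53.3
n 1 min 1 ang 1.1 L 10.0
turn [[0.7, 0.8, 0.2]]
dp [[0.56, -0.67, -0.48]]
[[0.013, 0.096, 0.995], [-0.005, 0.995, -0.096], [-1.0, -0.004, 0.014]] [-0.     0.003  0.001 -0.002 -0.004  0.001] [-0.465  0.33   1.826  0.002  0.971 -0.37 ]
```

View pics/w2.png

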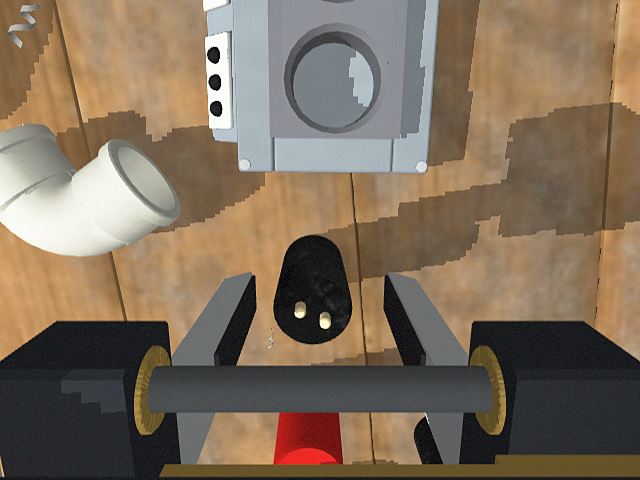

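The view shows the near can between the open fingers at (312,295). The tool has drifted about 6 mm towards the rack, so I'll correct that before closing.

Call:
jog_arm:
  turn:
    - [0.7,0.8,0.2]
    - [0,0,0]
  dp:
    - [0.5,-0.7,-0.5]
    - [0,0,0]
  gripper: [0.45,0.45]

```text
clock: 3.7
eef_pos: [450.3, -194.8, 38.2]
eef_rot: [3.096, 1.569, 2.987]
wrist_force: [0.6, -0.3, 0.7]
finger_gap: 51.9
```

```bash
python3 go.py 451 -194 38 -6.2
```

```text
[ 450.3 -194.8   38.2] t 3.7 gap 51.9
n 1 min 1 ang 0.1 L 1.1
turn [[-0.1, -0.1, -0.0]]
dp [[0.02, 0.09, 0.06]]
```

Well placed; closing.

Call:
jog_arm:
  turn:
    - [0,0,0]
    - [0,0,0]
    - [0,0,0]
    - [0,0,0]
  dp:
    - [0,0,0]
    - [0,0,0]
    - [0,0,0]
    - [0,0,0]
  gripper: [0.7,0.7,0.7,0.7]

```text
clock: 4.2
eef_pos: [450.2, -194.8, 38.1]
eef_rot: [3.062, 1.569, 2.952]
wrist_force: [-0.8, 0.0, 0.6]
finger_gap: 34.8
```

```bash
python3 w.py w3; python3 go.py 451 -194 130 -6.2
```

```text
[ 450.2 -194.8   38.1] [175.4  89.9 169.2] gap 34.75111671816491 t 4.2 F [-0.8  0.   0.6]
[ 450.3 -194.8   38.1] t 4.25 gap 35.1
n 2 min 2 ang 0.1 L 91.9
turn [[-0.0, -0.0, -0.0], [-0.0, -0.0, -0.0]]
dp [[-4.6, 0.05, 0.03], [-4.6, 0.04, 0.03]]
```

View pics/w3.png

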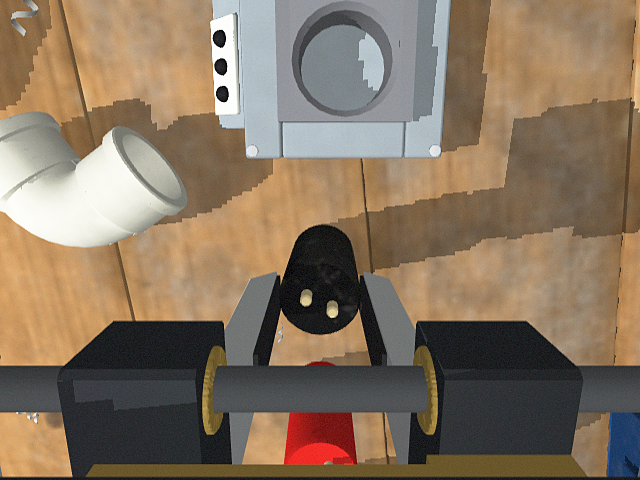

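The can at (320,280) is held at a 35 mm gap. I'll use this view to measure the camera's bias against the TCP.

```bash
python3 - <<'E'
from h import *
z=load("w3");P=cloud(z);g=z["p"].astype(int);zz=P[...,2]
k=(np.hypot(P[...,0]-451,P[...,1]+194)<24)&(g.max(2)<80)&(zz>69)&(zz<80)
m=np.zeros((480,640),bool);m[220:340,283:358]=1;k&=m
q=P[k];(x,y),rr=cv2.minEnclosingCircle(q[:,:2].astype(np.float32));print("can",k.sum(),x,y,rr,np.median(q[:,2]))
W=P[m&(g.max(2)<80)&(zz>66)&(zz<85)];print(np.percentile(W,[1,50,99],axis=0).round(1))
mk=((zz>31)&(zz<39)&(np.hypot(P[...,0]-477,P[...,1]+35)<105)).astype(np.uint8)
cs,_=cv2.findContours(mk,cv2.RETR_CCOMP,cv2.CHAIN_APPROX_NONE)
for c in cs:
    if len(c)>100:
        (x,y),rr=cv2.minEnclosingCircle(ray(z,c[:,0],35)[:,:2].astype(np.float32));print(len(c),x,y,rr)
E
```

```text
can 4559 449.8236083984375 -194.68321228027344 18.153289794921875 74.56420079816118
[[ 434.6 -210.1   67.1]
 [ 450.2 -191.8   74.5]
 [ 465.7 -177.2   76.1]]
516 472.7687683105469 -95.65806579589844 41.25035095214844
287 472.41058349609375 -95.28044891357422 22.109100341796875
```

Call:
jog_arm:
  turn:
    - [0,0,0]
    - [0,0,0]
    - [0,0,0]
  dp:
    - [-2,0,0]
    - [-4,0,0]
    - [-4.5,0,0]
  gripper: [0.75,0.75,0.75]

```text
clock: 4.62
eef_pos: [448.7, -193.9, 142.7]
eef_rot: [2.817, 1.562, 2.707]
wrist_force: [0.2, -0.4, -1.1]
finger_gap: 35.1
```

```bash
python3 go.py 485.2 20.5 140 -6.2
```

```text
[ 448.7 -193.9  142.7] t 4.625 gap 35.1
n 4 min 4 ang 0.5 L 217.5
turn [[-0.0, -0.1, -0.0], [-0.0, -0.1, -0.0], [-0.0, -0.1, -0.0], [-0.0, -0.1, -0.0]]
dp [[0.08, 5.43, 0.32], [0.08, 5.43, 0.32], [0.07, 5.43, 0.32], [0.07, 5.43, 0.33]]
```

Call:
jog_arm:
  turn:
    - [0,-0.1,0]
    - [0,-0.1,0]
    - [0,-0.1,0]
    - [0,-0.1,0]
    - [0,0,0]
  dp:
    - [0,5.4,0.3]
    - [0,5.4,0.3]
    - [0,5.4,0.3]
    - [0,5.4,0.3]
    - [0,0,0]
  gripper: [0.75,0.75,0.75,0.75,0.75]

```text
clock: 5.25
eef_pos: [486.6, 25.0, 146.9]
eef_rot: [0.22, 1.565, 0.109]
wrist_force: [0.3, -0.7, -0.7]
finger_gap: 35.0
```

```bash
python3 go.py 485.2 20.5 83 -6.2 2
```

```text
[486.6  25.  146.9] t 5.25 gap 35.0
n 2 min 2 ang 0.4 L 64.1
turn [[-0.1, 0.2, -0.0], [-0.1, 0.2, -0.0]]
dp [[3.19, -0.24, -0.06], [3.19, -0.23, -0.05]]
```

Call:
jog_arm:
  turn:
    - [-0.1,0.2,0]
    - [-0.1,0.2,0]
    - [0,0,0]
  dp:
    - [3.2,-0.2,-0.1]
    - [3.2,-0.2,0]
    - [0,0,0]
  gripper: [0.75,0.75,0.75]

```text
clock: 5.62
eef_pos: [485.4, 20.2, 81.9]
eef_rot: [1.807, 1.57, 1.699]
wrist_force: [-0.3, 0.3, -0.7]
finger_gap: 35.7
```

```bash
python3 w.py w4; python3 go.py 485.2 20.5 70 -6.2 2;  python3 - <<'E'
from h import *
z=load("w4");P=cloud(z);zz=P[...,2]
mk=((zz>31)&(zz<39)&(np.hypot(P[...,0]-478,P[...,1]+37)<105)).astype(np.uint8)
c=max(cv2.findContours(mk,0,1)[0],key=cv2.contourArea)[:,0]
print("block",cv2.minAreaRect(ray(z,c,35)[:,:2].astype(np.float32)))
E
```

```text
[485.4  20.2  81.9] [103.5  89.9  97.4] gap 35.72646258813462 t 5.625 F [-0.3  0.3 -0.7]
[486.3  20.3  83.3] t 5.675 gap 35.3
n 2 min 1 ang 0.2 L 13.3
turn [[0.0, 0.1, -0.0], [0.0, 0.1, -0.0]]
dp [[0.66, 0.01, -0.06], [0.66, 0.01, -0.06]]
block ((485.490478515625, 22.717418670654297), (51.112003326416016, 64.34025573730469), 83.90176391601562)
```

View pics/w4.png

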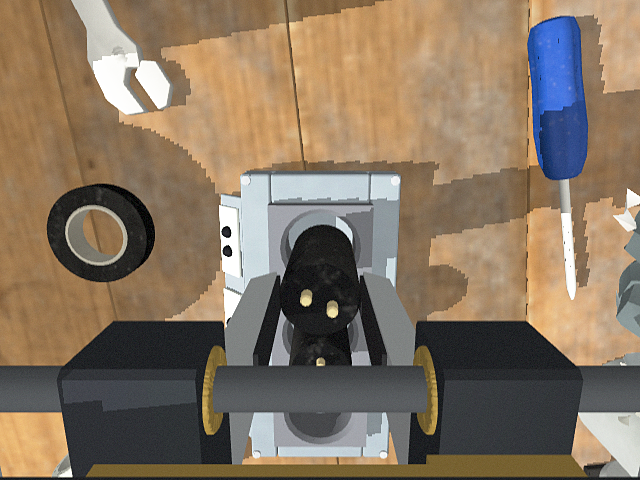

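The can hangs directly above the two-dot pocket, with its two-dot tag at (230,240), and the block's centreline agrees with my estimate. Lowering now.

Call:
jog_arm:
  turn:
    - [0,0.1,0]
    - [0,0.1,0]
    - [0,0,0]
  dp:
    - [1,0,-0.1]
    - [1,0,0]
    - [0,0,0]
  gripper: [0.75,0.75,0.75]

```text
clock: 6.05
eef_pos: [486.5, 19.8, 64.5]
eef_rot: [0.598, 1.568, 0.49]
wrist_force: [-0.3, 0.1, -0.2]
finger_gap: 35.2
```

```bash
python3 go.py 485.2 20.5 45 -6.2 3
```

```text
[486.5  19.8  64.5] t 6.05 gap 35.2
n 3 min 1 ang 0.1 L 19.5
turn [[0.0, 0.0, -0.0], [0.0, 0.0, -0.0], [0.0, 0.0, -0.0]]
dp [[0.65, 0.02, -0.05], [0.65, 0.02, -0.05], [0.65, 0.02, -0.05]]
```

Call:
jog_arm:
  turn:
    - [0,0,0]
    - [0,0,0]
    - [0,0,0]
    - [0,0,0]
  dp:
    - [0.7,0,-0.1]
    - [0.7,0.1,0]
    - [0.4,0,0]
    - [0,0,0]
  gripper: [0.75,0.75,0.75,0.75]

```text
clock: 6.55
eef_pos: [485.8, 21.1, 45.5]
eef_rot: [0.535, 1.568, 0.427]
wrist_force: [0.5, 0.2, -0.5]
finger_gap: 35.1
```

```bash
python3 go.py 485.2 20.5 43 -6.2 1
```

```text
[485.8  21.1  45.5] t 6.55 gap 35.1
n 1 min 1 ang 0.2 L 2.7
turn [[0.0, 0.1, -0.1]]
dp [[0.25, -0.07, -0.05]]
```

Call:
jog_arm:
  turn:
    - [0,0,0]
    - [0,0,0]
    - [0,0,0]
  dp:
    - [0.15,0,0]
    - [0.15,0,0]
    - [0,0,0]
  gripper: [0.75,0.75,0.75]

```text
clock: 6.92
eef_pos: [486.2, 21.1, 43.1]
eef_rot: [0.42, 1.567, 0.313]
wrist_force: [-0.8, 0.6, 1.2]
finger_gap: 35.3
```

Call:
jog_arm:
  turn:
    - [0,0,0]
    - [0,0,0]
  dp:
    - [0.1,0,0]
    - [0,0,0]
  gripper: [0.75,0.75]

```text
clock: 7.18
eef_pos: [486.7, 21.1, 43.0]
eef_rot: [0.341, 1.566, 0.234]
wrist_force: [-0.8, 0.2, -0.4]
finger_gap: 35.3
```

Call:
jog_arm:
  turn:
    - [0,0,0]
    - [0,0,0]
    - [0,0,0]
  dp:
    - [0.05,0,0]
    - [0,0,0]
    - [0,0,0]
  gripper: [0.6,0.4,0.3]

```text
clock: 7.55
eef_pos: [486.9, 21.1, 42.3]
eef_rot: [0.316, 1.565, 0.208]
wrist_force: [-0.8, 1.2, 0.2]
finger_gap: 54.1
```

```bash
python3 w.py w5; python3 go.py 485.2 20.5 160 -6.2
```

```text
[486.9  21.1  42.3] [18.1 89.7 11.9] gap 54.06854170767426 t 7.55 F [-0.8  1.2  0.2]
[486.9  21.1  42.3] t 7.6 gap 58.6
n 2 min 2 ang 0.3 L 117.7
turn [[0.0, 0.2, -0.1], [0.0, 0.2, -0.1]]
dp [[-5.88, -0.03, -0.05], [-5.88, -0.03, -0.06]]
```

View pics/w5.png

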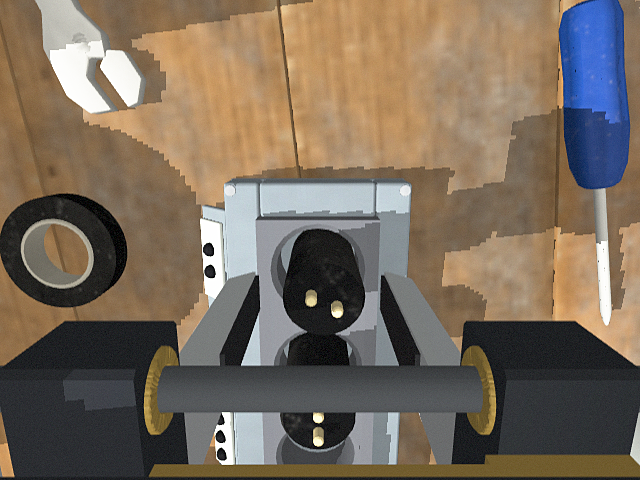

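The can stands upright in the two-dot pocket at (322,280). I'll lift off and go to the far can.

Call:
jog_arm:
  turn:
    - [0,0.2,-0.1]
    - [0,0.2,-0.1]
    - [0,0,0]
  dp:
    - [-5.9,0,0]
    - [-5.9,0,0]
    - [0,0,0]
  gripper: [0,0,0]

```text
clock: 7.98
eef_pos: [486.1, 21.0, 163.1]
eef_rot: [-2.641, 1.567, -2.749]
wrist_force: [0.6, -0.8, -1.5]
finger_gap: 87.9
```

```bash
python3 w.py w6; python3 go.py 524.5 -324 160 -6.2; python3 - <<'E'
from h import *
z=load("w6");P=cloud(z);g=z["p"].astype(int);zz=P[...,2]
k=(np.hypot(P[...,0]-485,P[...,1]-20.5)<26)&(g.max(2)<80)&(zz>70)&(zz<95)
k[:, :260]=0;k[:,380:]=0
q=P[k];(x,y),rr=cv2.minEnclosingCircle(q[:,:2].astype(np.float32));print("can",k.sum(),x,y,rr,np.percentile(q[:,2],[5,50,95]))
E
```

```text
[486.1  21.  163.1] [-151.3   89.8 -157.5] gap 87.87345443203299 t 7.975 F [ 0.6 -0.8 -1.5]
[485.   21.  160.8] t 8.025 gap 91.4
n 6 min 6 ang 0.4 L 347.2
turn [[0.0, -0.1, 0.0], [0.0, -0.1, 0.0], [0.0, -0.1, 0.0], [0.0, -0.1, 0.0], [0.0, -0.1, 0.0], [0.0, -0.1, 0.0]]
dp [[0.02, -5.65, 1.28], [0.02, -5.65, 1.28], [0.02, -5.65, 1.28], [0.01, -5.64, 1.28], [0.01, -5.64, 1.28], [0.01, -5.64, 1.28]]
can 1868 487.817138671875 21.05466651916504 18.07076644897461 [76.43145592 79.13647428 80.35413119]
```

View pics/w6.png

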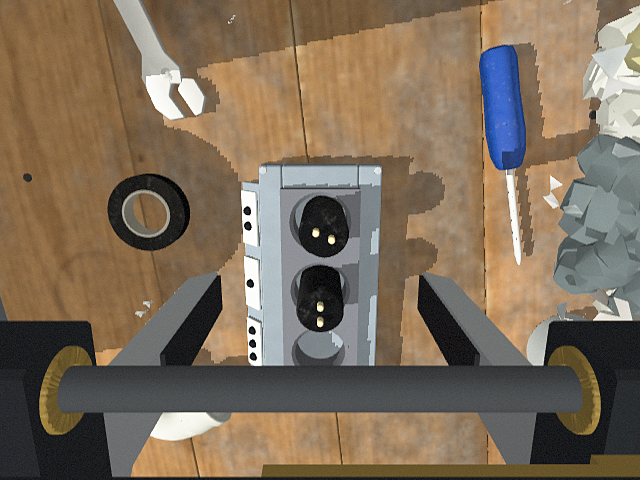

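The can is seated: its shoulder is at z≈79, the same as the fixed can. On to the far can.

Call:
jog_arm:
  turn:
    - [0,-0.1,0]
    - [0,-0.1,0]
    - [0,-0.1,0]
    - [0,-0.1,0]
    - [0,-0.1,0]
    - [0,-0.1,0]
    - [0,0,0]
  dp:
    - [0,-5.6,1.3]
    - [0,-5.6,1.3]
    - [0,-5.6,1.3]
    - [0,-5.6,1.3]
    - [0,-5.6,1.3]
    - [0,-5.5,1.3]
    - [0,0,0]
  gripper: [0,0,0,0,0,0,0]

```text
clock: 8.9
eef_pos: [524.0, -329.0, 147.8]
eef_rot: [2.819, 1.56, 2.714]
wrist_force: [-0.4, 0.7, 0.1]
finger_gap: 93.9
```

```bash
python3 w.py w7; python3 go.py 524.5 -324 95 -6.2 2; python3 - <<'E'
from h import *
z=load("w7");P=cloud(z);g=z["p"].astype(int);zz=P[...,2]
k=(np.hypot(P[...,0]-524,P[...,1]+324)<28)&(g.max(2)<80)&(zz>68)&(zz<80)
q=P[k];(x,y),rr=cv2.minEnclosingCircle(q[:,:2].astype(np.float32));print("can",k.sum(),x,y,rr,np.percentile(q[:,2],[5,50,95]))
E
```

```text
[ 524.  -329.   147.8] [161.5  89.4 155.5] gap 93.89346548573653 t 8.9 F [-0.4  0.7  0.1]
[ 524.  -327.2  147.9] t 8.95 gap 93.9
n 2 min 1 ang 0.7 L 53.0
turn [[0.1, -0.3, -0.1], [0.1, -0.3, -0.1]]
dp [[2.64, 0.15, 0.04], [2.64, 0.16, 0.02]]
can 1981 525.3723754882812 -325.21539306640625 18.040813446044922 [71.90833508 74.1547911  75.383468  ]
```

View pics/w7.png

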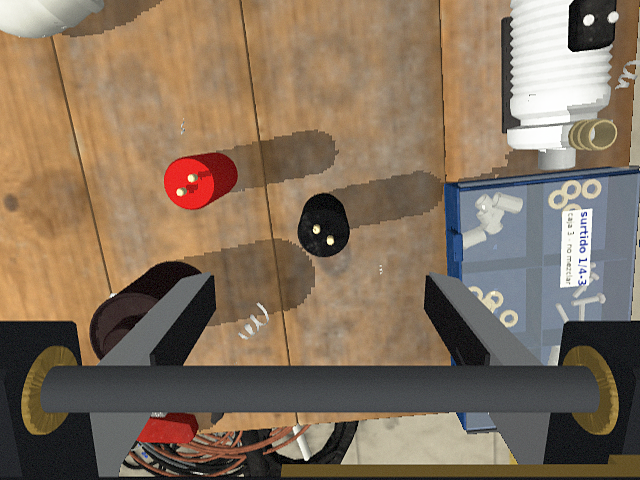

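The far black can is at (323,225), with red at (200,180) and the tin at (140,310). I'll check clearance to the blue box edge at (450,180) and to the tin before lowering.

```bash
python3 - <<'E'
from h import *
z=load("w7");P=cloud(z)
for u,v in [(455,200),(462,230),(475,200),(500,230),(120,320),(160,280)]: print(u,v,P[v,u].round(0))
t=load("top0");P=cloud(t)
for u,v in [(437,182),(445,178),(480,179),(520,182),(460,268),(472,265)]: print("top",u,v,P[v,u].round(0))
k=(np.hypot(P[...,0]-384,P[...,1]+374)<60)&(P[...,2]>60)&(P[...,2]<105);k[:,500:]=0
q=P[k];print("tin",cv2.minEnclosingCircle(q[:,:2].astype(np.float32)))
E
python3 go.py 525 -325 90 -6.2 2
```

```text
455 200 [ 627. -320.   33.]
462 230 [ 630. -342.   39.]
475 200 [ 640. -320.   40.]
500 230 [ 658. -345.   40.]
120 320 [ 378. -371.   82.]
160 280 [ 397. -355.   50.]
top 437 182 [ 625. -312.   15.]
top 445 178 [ 630. -327.   37.]
top 480 179 [ 628. -413.   36.]
top 520 182 [ 629. -525.   -7.]
top 460 268 [ 411. -363.   28.]
top 472 265 [ 417. -379.   78.]
tin ((384.53509521484375, -384.4300842285156), 34.81882095336914)
[ 524.  -327.2  147.9] t 8.95 gap 93.9
n 2 min 1 ang 0.7 L 57.9
turn [[0.1, -0.3, -0.1], [0.1, -0.3, -0.1]]
dp [[2.89, 0.1, 0.07], [2.89, 0.11, 0.05]]
```

Call:
jog_arm:
  turn:
    - [0.1,-0.3,-0.1]
    - [0.1,-0.3,-0.1]
    - [0,0,0]
  dp:
    - [2.9,0.1,0.1]
    - [2.9,0.1,0]
    - [0,0,0]
  gripper: [0,0,0]

```text
clock: 9.32
eef_pos: [524.2, -321.1, 86.0]
eef_rot: [2.483, 1.566, 2.378]
wrist_force: [-0.6, 0.0, -0.1]
finger_gap: 94.2
```

```bash
python3 go.py 525 -325 38 -6.2 3
```

```text
[ 524.2 -321.1   86. ] t 9.325 gap 94.2
n 3 min 1 ang 0.3 L 48.2
turn [[0.1, -0.1, -0.1], [0.1, -0.1, -0.1], [0.1, -0.1, -0.1]]
dp [[1.6, -0.13, 0.05], [1.6, -0.13, 0.05], [1.6, -0.13, 0.04]]
```

Call:
jog_arm:
  turn:
    - [0.1,-0.1,-0.1]
    - [0.1,-0.1,-0.1]
    - [0.1,-0.1,-0.1]
    - [0,0,0]
  dp:
    - [1.6,-0.1,0]
    - [1.6,-0.1,0.1]
    - [1.4,-0.1,0]
    - [0,0,0]
  gripper: [0.1,0.2,0.3,0.4]

```text
clock: 9.82
eef_pos: [525.6, -323.5, 38.6]
eef_rot: [-0.81, 1.566, -0.919]
wrist_force: [-1.3, -0.8, 0.2]
finger_gap: 59.4
```

```bash
python3 go.py 525 -325 38 -6.2 1
```

```text
[ 525.6 -323.5   38.6] t 9.825 gap 59.4
n 1 min 1 ang 0.3 L 1.7
turn [[-0.0, 0.2, 0.2]]
dp [[0.06, -0.15, -0.05]]
```

Call:
jog_arm:
  turn:
    - [0,0.2,0.2]
    - [0,0,0]
    - [0,0,0]
    - [0,0,0]
    - [0,0,0]
  dp:
    - [0,-0.15,0]
    - [0,0,0]
    - [0,0,0]
    - [0,0,0]
    - [0,0,0]
  gripper: [0.6,0.75,0.75,0.75,0.75]

```text
clock: 10.45
eef_pos: [526.0, -325.7, 40.0]
eef_rot: [-0.503, 1.569, -0.612]
wrist_force: [0.5, 0.3, -1.1]
finger_gap: 35.2
```

```bash
python3 w.py w8; python3 go.py 525 -325 150 -6.2
```

```text
[ 526.  -325.7   40. ] [-28.8  89.9 -35.1] gap 35.21032386834674 t 10.45 F [ 0.5  0.3 -1.1]
[ 526.  -325.7   40. ] t 10.5 gap 34.8
n 2 min 2 ang 0.1 L 110.0
turn [[-0.0, 0.0, 0.0], [-0.0, 0.0, 0.0]]
dp [[-5.5, 0.02, -0.05], [-5.5, 0.03, -0.05]]
```

View pics/w8.png

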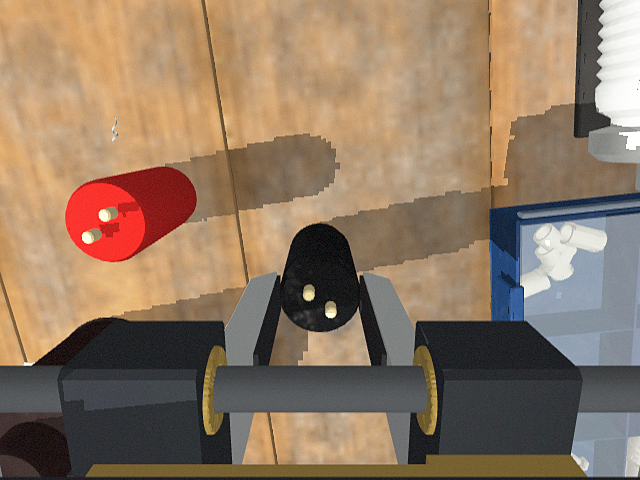

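The far black can is gripped at (320,280), with the red can and the tin untouched.

Call:
jog_arm:
  turn:
    - [0,0,0]
    - [0,0,0]
    - [0,0,0]
  dp:
    - [-2,0,0]
    - [-4.5,0,0]
    - [-4.5,0,0]
  gripper: [0.75,0.75,0.75]

```text
clock: 10.88
eef_pos: [524.7, -324.8, 152.6]
eef_rot: [2.628, 1.567, 2.519]
wrist_force: [0.5, 0.4, -0.5]
finger_gap: 35.2
```

```bash
python3 go.py 472.6 -94.9 130 -6.2
```

```text
[ 524.7 -324.8  152.6] t 10.875 gap 35.2
n 4 min 4 ang 0.2 L 236.8
turn [[-0.0, -0.0, -0.0], [-0.0, -0.0, -0.0], [-0.0, -0.0, -0.0], [-0.0, -0.0, -0.0]]
dp [[0.58, 5.57, -1.92], [0.58, 5.57, -1.92], [0.57, 5.57, -1.92], [0.57, 5.57, -1.92]]
```

Call:
jog_arm:
  turn:
    - [0,0,0]
    - [0,0,0]
    - [0,0,0]
    - [0,0,0]
    - [0,0,0]
  dp:
    - [0,5.5,-1.9]
    - [0.6,5.5,-1.9]
    - [0.6,5.5,-1.9]
    - [0.6,5.5,-1.9]
    - [0,0,0]
  gripper: [0.75,0.75,0.75,0.75,0.75]

```text
clock: 11.5
eef_pos: [474.1, -93.1, 145.3]
eef_rot: [-0.267, 1.558, -0.377]
wrist_force: [0.4, -0.1, -1.0]
finger_gap: 35.3
```

```bash
python3 go.py 472.6 -94.9 85 -6.2 2
```

```text
[474.1 -93.1 145.3] t 11.5 gap 35.3
n 2 min 1 ang 0.8 L 60.3
turn [[-0.1, 0.4, 0.1], [-0.1, 0.4, 0.1]]
dp [[3.01, -0.09, -0.1], [3.01, -0.09, -0.08]]
```

Call:
jog_arm:
  turn:
    - [-0.1,0.4,0.1]
    - [-0.1,0.4,0.1]
    - [0,0,0]
  dp:
    - [3,-0.1,-0.1]
    - [3,-0.1,-0.1]
    - [0,0,0]
  gripper: [0.75,0.75,0.75]

```text
clock: 11.88
eef_pos: [474.6, -96.7, 88.4]
eef_rot: [-0.27, 1.566, -0.376]
wrist_force: [-0.6, 0.6, -0.1]
finger_gap: 35.1
```

```bash
python3 w.py w9; python3 go.py 472.6 -94.9 60 -6.2 2
```

```text
[474.6 -96.7  88.4] [-15.5  89.7 -21.6] gap 35.094747746740474 t 11.875 F [-0.6  0.6 -0.1]
[475.4 -96.8  89.7] t 11.925 gap 35.0
n 2 min 1 ang 0.4 L 29.9
turn [[0.1, 0.2, 0.0], [0.1, 0.2, 0.0]]
dp [[1.48, 0.08, -0.16], [1.48, 0.08, -0.15]]
```

View pics/w9.png

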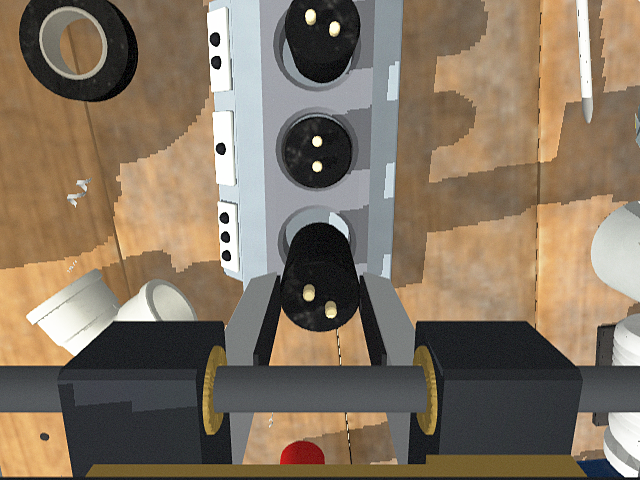

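The can is over the three-dot pocket, with its tag at (228,237). Lowering in steps.

Call:
jog_arm:
  turn:
    - [0.1,0.2,0]
    - [0.1,0.2,0]
    - [0,0,0]
  dp:
    - [1,0.1,-0.2]
    - [1,0.1,-0.1]
    - [0,0,0]
  gripper: [0.75,0.75,0.75]

```text
clock: 12.3
eef_pos: [473.9, -95.3, 71.2]
eef_rot: [-0.582, 1.566, -0.693]
wrist_force: [0.3, -0.7, -0.6]
finger_gap: 35.0
```

```bash
python3 go.py 472.6 -94.9 48 -6.2 3
```

```text
[473.9 -95.3  71.2] t 12.3 gap 35.0
n 3 min 1 ang 0.3 L 23.2
turn [[-0.0, 0.1, 0.0], [-0.0, 0.1, 0.0], [-0.0, 0.1, 0.0]]
dp [[0.77, 0.01, -0.05], [0.77, 0.01, -0.05], [0.77, 0.01, -0.05]]
```

Call:
jog_arm:
  turn:
    - [0,0.1,0]
    - [0,0.1,0]
    - [0,0.1,0]
    - [0,0,0]
  dp:
    - [0.8,0,-0.1]
    - [0.8,0,0]
    - [0.6,0,0]
    - [0,0,0]
  gripper: [0.75,0.75,0.75,0.75]

```text
clock: 12.8
eef_pos: [473.0, -95.3, 47.8]
eef_rot: [-2.203, 1.568, -2.314]
wrist_force: [0.1, -0.6, -0.7]
finger_gap: 35.5
```

```bash
python3 go.py 472.6 -94.9 45 -6.2 3
```

```text
[473.  -95.3  47.8] t 12.8 gap 35.5
n 3 min 1 ang 0.2 L 2.8
turn [[-0.0, -0.0, 0.0], [-0.0, -0.0, 0.0], [-0.0, -0.0, 0.0]]
dp [[0.09, 0.01, -0.02], [0.09, 0.01, -0.02], [0.09, 0.01, -0.02]]
```

Call:
jog_arm:
  turn:
    - [0,0,0]
    - [0,0,0]
    - [0,0,0]
  dp:
    - [0.15,0,0]
    - [0.15,0,0]
    - [0,0,0]
  gripper: [0.75,0.75,0.75]

```text
clock: 13.18
eef_pos: [473.2, -95.3, 44.9]
eef_rot: [-2.026, 1.568, -2.137]
wrist_force: [0.2, 0.2, -1.2]
finger_gap: 34.9
```

Call:
jog_arm:
  turn:
    - [0,0,0]
    - [0,0,0]
  dp:
    - [0.1,0,0]
    - [0,0,0]
  gripper: [0.75,0.75]

```text
clock: 13.42
eef_pos: [473.7, -95.3, 44.7]
eef_rot: [-1.544, 1.568, -1.655]
wrist_force: [-0.2, 0.7, -0.7]
finger_gap: 34.9
```

Call:
jog_arm:
  turn:
    - [0,0,0]
    - [0,0,0]
  dp:
    - [0.12,0,0]
    - [0,0,0]
  gripper: [0.75,0.75]

```text
clock: 13.68
eef_pos: [474.3, -95.3, 44.7]
eef_rot: [-1.027, 1.568, -1.137]
wrist_force: [0.1, 0.5, -0.2]
finger_gap: 35.1
```

The height stopped following the commands, so the can is on the floor. Releasing.

Call:
jog_arm:
  turn:
    - [0,0,0]
    - [0,0,0]
    - [0,0,0]
  dp:
    - [0,0,0]
    - [0,0,0]
    - [0,0,0]
  gripper: [0.6,0.4,0.3]

```text
clock: 14.05
eef_pos: [474.3, -95.3, 44.5]
eef_rot: [-1.017, 1.568, -1.127]
wrist_force: [0.8, 0.3, -0.2]
finger_gap: 54.0
```

Call:
jog_arm:
  turn:
    - [0,0,0]
    - [0,0,0]
    - [0,0,0]
    - [0,0,0]
  dp:
    - [-3,0,0]
    - [-5.5,0,0]
    - [-5.5,0,0]
    - [0,0,0]
  gripper: [0.3,0.3,0.3,0.3]

```text
clock: 14.55
eef_pos: [473.7, -94.9, 188.1]
eef_rot: [-1.619, 1.568, -1.729]
wrist_force: [0.2, 0.3, -1.0]
finger_gap: 65.8
```

```bash
python3 w.py w10; python3 - <<'E'
from h import *
z=load("w10");P=cloud(z);g=z["p"].astype(int);zz=P[...,2]
for nm,c0 in dict(p2=(486,20.5),fix=(479,-37),p3=(473,-95)).items():
    k=(np.hypot(P[...,0]-c0[0],P[...,1]-c0[1])<25)&(g.max(2)<80)&(zz>70)&(zz<95)
    k[:, :250]=0;k[:,380:]=0
    q=P[k];(x,y),rr=cv2.minEnclosingCircle(q[:,:2].astype(np.float32));print(nm,k.sum(),x,y,rr,np.percentile(q[:,2],[5,50,95]))
E
```

```text
[473.7 -94.9 188.1] [-92.7  89.9 -99.1] gap 65.83190047001324 t 14.55 F [ 0.2  0.3 -1. ]
p2 2066 487.74334716796875 20.85789680480957 17.987895965576172 [76.99259234 79.07718337 80.35807582]
fix 1767 478.9721374511719 -37.34164047241211 17.808368682861328 [77.36147088 79.1337998  80.41812975]
p3 1609 473.8853454589844 -94.19837188720703 18.02308464050293 [76.40662847 79.11156135 80.35682129]
```

View pics/w10.png

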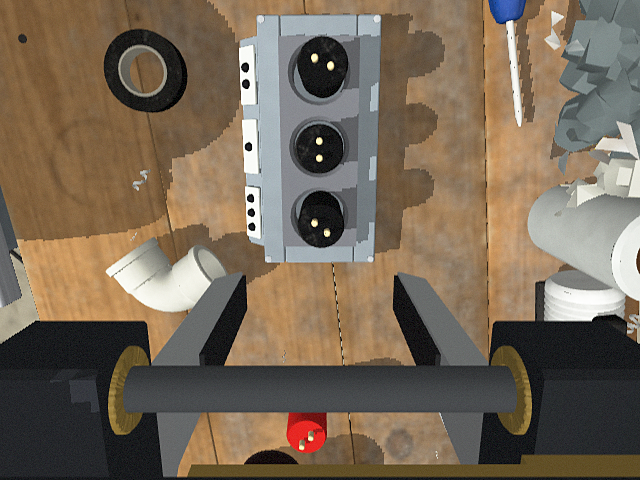

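All three cans have their shoulders at z≈79, and the tags match. Next I'll move to a tilted standoff above the cover's handle.

```bash
cat > goc.py <<'E'
import sys
from plan import *
# goc.py x y z yaw tilt n : tool along -cover z; tilt toward -x
def cov(yaw,tilt):
    c=R.from_euler("z",yaw,degrees=True)*R.from_euler("y",-tilt,degrees=True)
    X,Y,Z=c.as_matrix().T
    return R.from_matrix(np.c_[-Z,Y,X])
if __name__=="__main__":
    a=[float(v) for v in sys.argv[1:]]
    p,r,s=state(); print(p.round(1),"t",s["clock"],"gap",round(s["finger_gap"],1),"F",np.round(s["wrist_force"],1))
    plan(p,r,a[:3],cov(a[3],a[4]),int(a[5]) if len(a)>5 else None)
E
python3 goc.py 442 282 225 5.5 28 8
```

```text
[472.7 -94.6 185.8] t 14.6 gap 65.4 F [ 0.2  0.7 -0.5]
n 8 min 7 ang 30.6 L 379.9
turn [[-1.4, -3.5, 0.4], [-1.4, -3.5, 0.4], [-1.4, -3.5, 0.4], [-1.4, -3.5, 0.4], [-1.4, -3.5, 0.4], [-1.4, -3.5, 0.4], [-1.4, -3.5, 0.4], [-1.4, -3.5, 0.4]]
dp [[-0.5, 4.64, -0.9], [-0.52, 4.66, -0.76], [-0.53, 4.68, -0.61], [-0.53, 4.7, -0.45], [-0.52, 4.71, -0.3], [-0.51, 4.72, -0.15], [-0.48, 4.72, -0.0], [-0.44, 4.73, 0.15]]
```

Call:
jog_arm:
  turn:
    - [-1.4,-3.5,0.4]
    - [-1.4,-3.5,0.4]
    - [-1.4,-3.5,0.4]
    - [-1.4,-3.5,0.4]
    - [-1.4,-3.5,0.4]
    - [-1.4,-3.5,0.4]
    - [-1.4,-3.5,0.4]
    - [-1.4,-3.5,0.4]
  dp:
    - [-0.5,4.6,-0.9]
    - [-0.5,4.7,-0.8]
    - [-0.5,4.7,-0.6]
    - [-0.5,4.7,-0.5]
    - [-0.5,4.7,-0.3]
    - [-0.5,4.7,-0.2]
    - [-0.5,4.7,0]
    - [-0.4,4.7,0.1]
  gripper: [0.3,0.3,0.3,0.3,0.3,0.3,0.3,0.3]

```text
clock: 15.6
eef_pos: [436.6, 289.9, 213.5]
eef_rot: [0.013, 1.084, 0.104]
wrist_force: [0.5, -0.6, 1.2]
finger_gap: 66.1
```

Call:
jog_arm:
  turn:
    - [0,0,0]
  dp:
    - [0,0,0]
  gripper: [0.3]

```text
clock: 15.72
eef_pos: [435.0, 292.1, 211.5]
eef_rot: [0.011, 1.086, 0.106]
wrist_force: [0.1, -0.3, -0.5]
finger_gap: 65.7
```

```bash
python3 w.py w11; python3 goc.py 442 282 225 5.5 28
```

```text
[435.  292.1 211.5] [ 0.6 62.2  6.1] gap 65.71215663015818 t 15.725 F [ 0.1 -0.3 -0.5]
[435.4 290.8 211.5] t 15.775 gap 65.7 F [ 0.3 -0.1  0.4]
n 1 min 1 ang 0.4 L 17.4
turn [[-0.2, -0.3, -0.2]]
dp [[-0.93, -0.93, 1.14]]
```

View pics/w11.png

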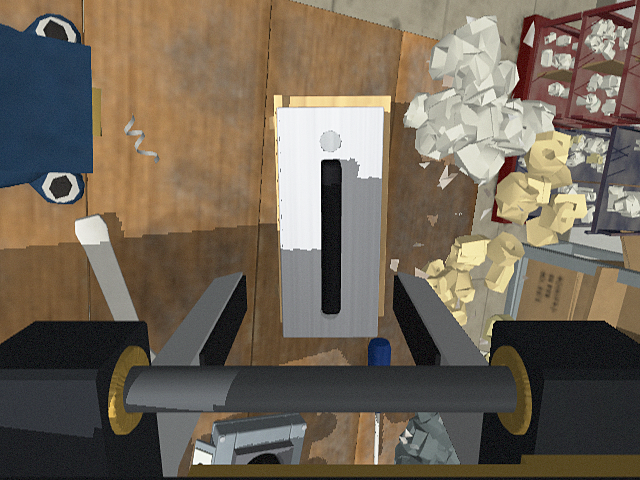

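The cover is seen face-on: its top runs from (278,107) to (380,337), and the bar spans (331,160) to (331,313), centred at (331,237). Measuring the plane and bar axis.

```bash
cat > cm.py <<'E'
from h import *
import sys
z=load(sys.argv[1]);P=cloud(z);g=z["p"].astype(int)
m=np.zeros((480,640),bool);m[112:332,287:376]=1;bar=m.copy();bar[:,:312]=0;bar[:,352:]=0;bar[:150]=0;bar[320:]=0
q=P[m&~cv2.dilate(bar.astype(np.uint8),np.ones((5,5))).astype(bool)]
for _ in range(4):
    c=q.mean(0);_,_,v=np.linalg.svd(q-c,full_matrices=False);n=v[2]*np.sign(v[2,2]);d=(q-c)@n;q=q[abs(d)<2.5*d.std()]
print("n",n.round(4),"tilt",np.degrees(np.arccos(n[2])).round(2),"yaw",np.degrees(np.arctan2(-n[1],-n[0])).round(2),d.std().round(2))
H=(P-c)@n
top=(H>34)&(H<50)&(g.max(2)<70)&bar
T=z["world_from_camera"];K=z["K"]
cs=max(cv2.findContours(top.astype(np.uint8),0,1)[0],key=cv2.contourArea)[:,0]
hh=np.median(H[top]);r=np.c_[(cs[:,0]-K[0,2])/K[0,0],(cs[:,1]-K[1,2])/K[1,1],np.ones(len(cs))]@T[:3,:3].T
t=((c+n*hh-T[:3,3])@n)/(r@n);W=T[:3,3]+r*t[:,None]
ey=np.array([0,1,0.])-n*n[1];ey/=np.linalg.norm(ey);ex=np.cross(ey,n)
ab=np.c_[(W-c)@ex,(W-c)@ey].astype(np.float32);(a,b),wh,ang=cv2.minAreaRect(ab)
B=c+a*ex+b*ey+hh*n;print("bar top centre",B.round(1),wh,ang,"h",hh)
d=np.radians(ang if wh[0]>wh[1] else ang+90);dy=np.cos(d)*ex+np.sin(d)*ey;dy*=np.sign(dy[1])
print("bar dir",dy.round(4),"yaw",np.degrees(np.arctan2(-dy[0],dy[1])).round(2))
print("bar centre 105:",(B-(hh-31)*n).round(1))
# cover top outline
o=((abs(H)<4)|(H>25)&(H<50)).astype(np.uint8);o[:,:265]=0;o[:,400:]=0;o[:95]=0;o[345:]=0
o=cv2.morphologyEx(o,cv2.MORPH_CLOSE,np.ones((9,9)));o=cv2.morphologyEx(o,cv2.MORPH_OPEN,np.ones((7,7)))
cs=max(cv2.findContours(o,0,1)[0],key=cv2.contourArea)[:,0]
r=np.c_[(cs[:,0]-K[0,2])/K[0,0],(cs[:,1]-K[1,2])/K[1,1],np.ones(len(cs))]@T[:3,:3].T
t=((c-T[:3,3])@n)/(r@n);W=T[:3,3]+r*t[:,None];ab=np.c_[(W-c)@ex,(W-c)@ey].astype(np.float32);(a,b),wh,ang=cv2.minAreaRect(ab)
print("top rect centre->handle",(c+a*ex+b*ey+31*n).round(1),wh,ang)
E
python3 cm.py w11
```

```text
n [-0.4674 -0.0472  0.8828] tilt 28.02 yaw 5.77 0.7
bar top centre [478.4 293.8 146.1] (13.602678298950195, 108.3739013671875) 5.051295757293701 h 41.53077432128191
bar dir [-9.98e-02  9.95e-01  4.00e-04] yaw 5.73
bar centre 105: [483.3 294.3 136.8]
top rect centre->handle [483.4 293.5 136.8] (79.61459350585938, 184.97183227539062) 5.10963249206543
```

```bash
python3 goc.py 457 291.5 187 5.75 28 2
```

```text
[435.4 290.8 211.5] t 15.775 gap 65.7 F [ 0.3 -0.1  0.4]
n 2 min 1 ang 0.5 L 32.6
turn [[-0.2, -0.1, -0.1], [-0.2, -0.1, -0.1]]
dp [[1.58, -0.07, 0.39], [1.59, -0.07, 0.38]]
```

Call:
jog_arm:
  turn:
    - [-0.2,-0.1,-0.1]
    - [-0.2,-0.1,-0.1]
    - [0,0,0]
    - [0,0,0]
  dp:
    - [1.6,-0.1,0.4]
    - [1.6,-0.1,0.4]
    - [0,0,0]
    - [0,0,0]
  gripper: [0.45,0.45,0.45,0.45]

```text
clock: 16.27
eef_pos: [460.0, 287.4, 182.8]
eef_rot: [-0.008, 1.087, 0.088]
wrist_force: [-0.2, 0.0, 0.3]
finger_gap: 51.9
```

```bash
python3 w.py w12; python3 goc.py 457 291.5 187 5.75 28 2
```

```text
[460.  287.4 182.8] [-0.5 62.3  5. ] gap 51.90479141105665 t 16.275 F [-0.2  0.   0.3]
[459.9 287.4 182.9] t 16.325 gap 51.9 F [-1.6 -0.6  1. ]
n 2 min 1 ang 0.5 L 6.5
turn [[-0.1, -0.1, 0.2], [-0.1, -0.1, 0.2]]
dp [[-0.24, 0.22, -0.01], [-0.24, 0.22, -0.01]]
```

View pics/w12.png

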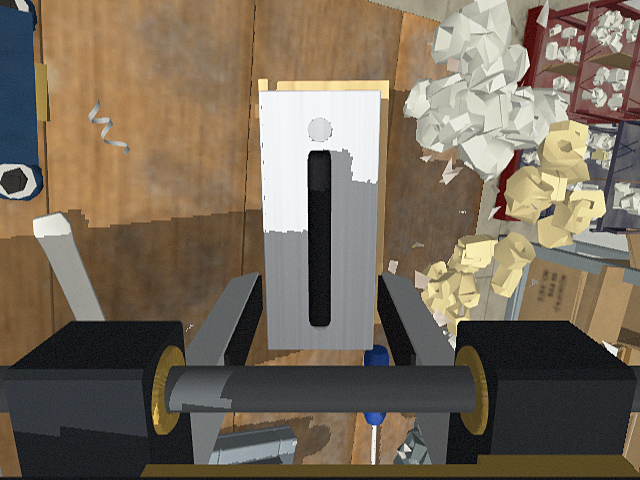

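Settled view: the bar is centred at (319,238), running from (319,150) to (319,326).

```bash
sed -i 's/m\[112:332,287:376\]=1/m[97:340,272:370]=1/; s/bar\[:,:312\]=0;bar\[:,352:\]=0;bar\[:150\]=0;bar\[320:\]=0/bar[:,:300]=0;bar[:,338:]=0;bar[:140]=0;bar[332:]=0/; s/o\[:,:265\]=0;o\[:,400:\]=0;o\[:95\]=0;o\[345:\]=0/o[:,:250]=0;o[:,385:]=0;o[:80]=0;o[356:]=0/' cm.py; python3 cm.py w12
```

```text
n [-0.4675 -0.0474  0.8827] tilt 28.03 yaw 5.79 0.67
bar top centre [478.4 293.7 146.1] (13.471245765686035, 107.95219421386719) 5.3124308586120605 h 41.54223510397926
bar dir [-0.1039  0.9946 -0.0016] yaw 5.97
bar centre 105: [483.3 294.2 136.8]
top rect centre->handle [483.5 293.5 136.9] (79.58492279052734, 184.319091796875) 5.111444473266602
```

```bash
python3 goc.py 491.3 294.7 121.8 5.8 28 4
```

```text
[459.9 287.4 182.9] t 16.325 gap 51.9 F [-1.6 -0.6  1. ]
n 4 min 2 ang 0.5 L 69.0
turn [[-0.0, -0.1, 0.1], [-0.0, -0.1, 0.1], [-0.0, -0.1, 0.1], [-0.0, -0.1, 0.1]]
dp [[1.72, 0.11, -0.0], [1.72, 0.11, -0.0], [1.72, 0.11, -0.01], [1.72, 0.1, -0.01]]
```

Call:
jog_arm:
  turn:
    - [0,-0.1,0.1]
    - [0,-0.1,0.1]
    - [0,-0.1,0.1]
    - [0,0,0]
  dp:
    - [1.7,0.1,0]
    - [1.7,0.1,0]
    - [1.7,0.1,0]
    - [0,0,0]
  gripper: [0.45,0.45,0.45,0.45]
  grip_force: 60

```text
clock: 16.82
eef_pos: [484.4, 292.9, 138.8]
eef_rot: [0.006, 1.079, 0.103]
wrist_force: [-0.7, 0.3, -0.2]
finger_gap: 52.2
```

```bash
python3 goc.py 491.3 294.7 121.8 5.8 28 2
```

```text
[484.4 292.9 138.8] t 16.825 gap 52.2 F [-0.7  0.3 -0.2]
n 2 min 1 ang 0.3 L 18.5
turn [[-0.1, 0.1, -0.0], [-0.1, 0.1, -0.0]]
dp [[0.92, 0.05, -0.09], [0.92, 0.05, -0.09]]
```

Call:
jog_arm:
  turn:
    - [-0.1,0.1,0]
    - [-0.1,0.1,0]
    - [0,0,0]
  dp:
    - [0.9,0.1,-0.1]
    - [0.9,0,-0.1]
    - [0,0,0]
  gripper: [0.45,0.45,0.45]

```text
clock: 17.2
eef_pos: [491.4, 295.0, 122.6]
eef_rot: [0.004, 1.081, 0.105]
wrist_force: [-0.6, -0.2, 0.1]
finger_gap: 51.9
```

```bash
python3 goc.py 491.3 294.7 121.8 5.8 28 1
```

```text
[491.4 295.  122.6] t 17.2 gap 51.9 F [-0.6 -0.2  0.1]
n 1 min 1 ang 0.1 L 0.8
turn [[-0.1, 0.1, -0.1]]
dp [[0.06, -0.03, -0.05]]
```

Call:
jog_arm:
  turn:
    - [0,0,0]
    - [0,0,0]
    - [0,0,0]
    - [0,0,0]
    - [0,0,0]
    - [0,0,0]
  dp:
    - [0,0,0]
    - [0,0,0]
    - [0,0,0]
    - [0,0,0]
    - [0,0,0]
    - [0,0,0]
  gripper: [0.7,0.8,0.9,0.95,0.95,0.95]
  grip_force: 50

```text
clock: 17.95
eef_pos: [491.5, 295.2, 123.4]
eef_rot: [0.005, 1.08, 0.106]
wrist_force: [-0.8, -0.5, 0.8]
finger_gap: 4.8
```

```bash
python3 w.py w13; python3 goc.py 460 291.5 181 5.8 28 2
```

```text
[491.5 295.2 123.4] [ 0.3 61.9  6.1] gap 4.832607836735076 t 17.95 F [-0.8 -0.5  0.8]
[491.5 295.2 123.5] t 18.0 gap 4.8 F [0.2 0.6 0.3]
n 2 min 2 ang 0.2 L 65.7
turn [[-0.0, 0.1, -0.1], [-0.0, 0.1, -0.1]]
dp [[-3.29, -0.02, -0.04], [-3.29, -0.02, -0.05]]
```

View pics/w13.png

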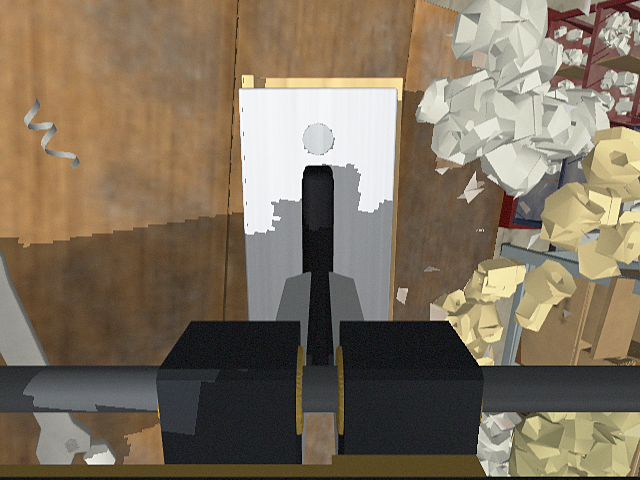

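The gap closed to 4.8 mm, but the bar is 14 mm thick, so this isn't a proper grasp. The view shows the bar from (318,165), running down between the fingers. I'll check before moving.

```bash
python3 - <<'E'
from h import *
from plan import *
z=load("w13");P=cloud(z);p,r,s=state();m=r.as_matrix()
L=(P-p)@m   # tool frame
for u,v in [(318,180),(318,220),(318,255),(318,270),(318,285),(318,300),(318,320),(318,345),(300,300),(335,300),(290,300),(345,300),(270,200),(270,300),(380,300)]:
    print(u,v,L[v,u].round(1),P[v,u].round(1),z["p"][v,u])
a=cv2.resize(z["p"][130:380,200:440],None,fx=2.4,fy=2.4,interpolation=2)
cv2.imwrite("pics/c13.png",cv2.convertScaleAbs(a[:,:,::-1],alpha=2.2,beta=15))
E
```

```text
318 180 [-25.5  49.7  -0.5] [474.1 343.4 145.8] [37 37 38]
318 220 [-26.6  32.6  -0.5] [475.3 326.2 146.7] [36 34 39]
318 255 [-26.8  16.8  -0.5] [476.8 310.6 146.9] [20 16 19]
318 270 [-27.1  10.   -0.5] [477.4 303.7 147.1] [19 14 23]
318 285 [-26.2   2.6  -0.5] [478.5 296.4 146.3] [25 22 26]
318 300 [-26.8  -4.4  -0.5] [479.  289.4 146.8] [21 24 27]
318 320 [-25.9 -14.6  -0.5] [480.4 279.3 146. ] [25 23 25]
318 345 [-26.2 -27.2  -0.5] [481.5 266.8 146.2] [31 34 36]
300 300 [-62.4  10.1  -6.9] [455.2 301.5 175.3] [96 97 96]
335 300 [-61.1   9.5   5.9] [467.1 302.2 180.2] [93 94 92]
290 300 [-61.4   9.6 -10.6] [452.4 300.8 172.6] [92 97 96]
345 300 [-61.4   9.7   9.6] [470.1 302.6 182.2] [ 99  98 100]
270 200 [ 15.4  34.9 -26.1] [472.3 328.4  97.7] [244 246 248]
270 300 [ 14.3 -21.1 -27.4] [476.3 272.5  97.9] [137 138 142]
380 300 [ 16.  -21.8  34.1] [531.1 277.3 125.4] [138 142 142]
```

View pics/c13.png

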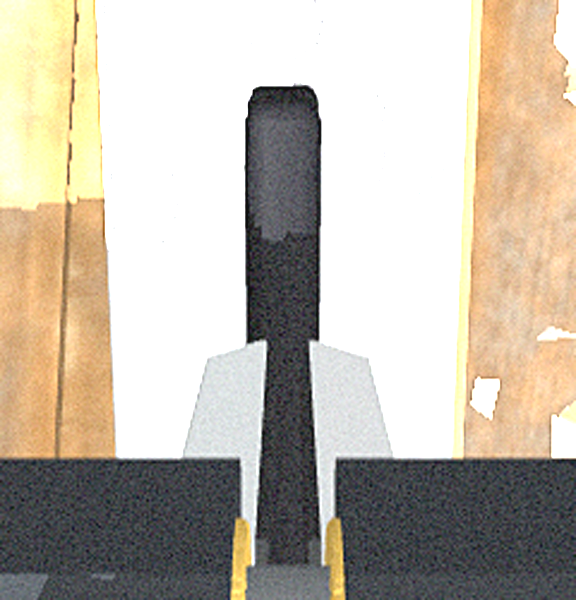

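```bash
python3 w.py s13 scene; python3 - <<'E'
from h import *
z=load("s13");a=cv2.resize(z["p"][110:260,150:350],None,fx=4,fy=4,interpolation=2);cv2.imwrite("pics/cs13.png",a[:,:,::-1])
E
```

```text
[491.5 295.2 123.5] [ 0.3 61.9  6.1] gap 4.832387370614251 t 18.0 F [0.2 0.6 0.3]
```

View pics/cs13.png

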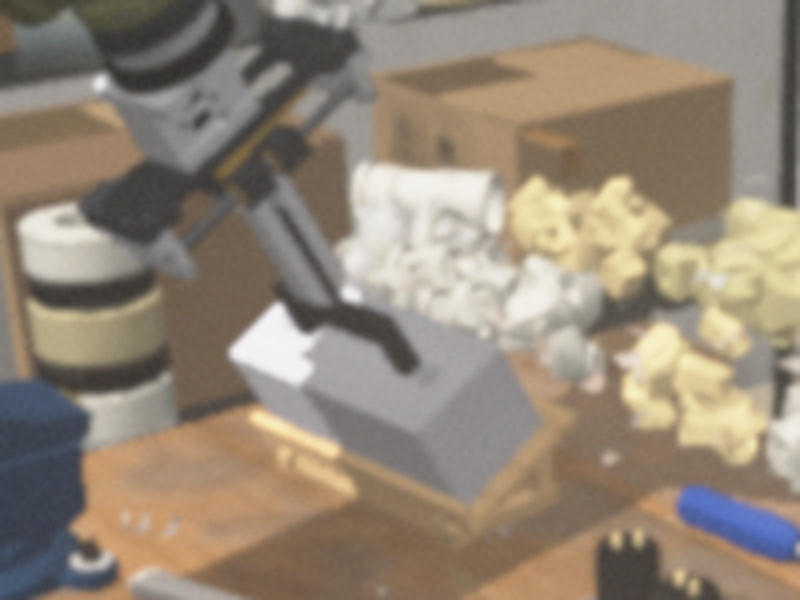

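```bash
python3 - <<'E'
from h import *
from plan import *
p,r,s=state();m=r.as_matrix()
z=load("w13");L=(cloud(z)-p)@m
for v in (270,272,274,276,280,290,310): print(v,[ (u,L[v,u].round(0).tolist()) for u in (300,308,311,326,330,338)])
# can view w3: finger tips
z=load("w3");p3=np.array([450.25,-194.8,38.1]);m3=R.from_euler("xyz",np.radians([175.4,89.9,169.2])).as_matrix()
L=(cloud(z)-p3)@m3
for v in (274,277,280,290,310): print("w3",v,[ (u,L[v,u].round(0).tolist()) for u in (262,270,276,279,362,366,375)])
E
```

```text
270 [(300, [15.0, -4.0, -11.0]), (308, [-26.0, 9.0, -5.0]), (311, [-26.0, 10.0, -4.0]), (326, [-26.0, 10.0, 3.0]), (330, [-26.0, 10.0, 5.0]), (338, [15.0, -4.0, 10.0])]
272 [(300, [15.0, -5.0, -11.0]), (308, [-30.0, 10.0, -5.0]), (311, [-27.0, 9.0, -4.0]), (326, [-26.0, 9.0, 3.0]), (330, [-29.0, 10.0, 5.0]), (338, [15.0, -5.0, 10.0])]
274 [(300, [-31.0, 9.0, -8.0]), (308, [-32.0, 10.0, -5.0]), (311, [-27.0, 8.0, -4.0]), (326, [-27.0, 8.0, 3.0]), (330, [-31.0, 9.0, 5.0]), (338, [-33.0, 10.0, 8.0])]
276 [(300, [-35.0, 10.0, -8.0]), (308, [-35.0, 10.0, -5.0]), (311, [-31.0, 8.0, -4.0]), (326, [-30.0, 8.0, 3.0]), (330, [-35.0, 10.0, 5.0]), (338, [-35.0, 10.0, 8.0])]
280 [(300, [-40.0, 10.0, -8.0]), (308, [-40.0, 10.0, -5.0]), (311, [-36.0, 8.0, -3.0]), (326, [-35.0, 8.0, 3.0]), (330, [-40.0, 10.0, 5.0]), (338, [-39.0, 10.0, 8.0])]
290 [(300, [-52.0, 10.0, -7.0]), (308, [-52.0, 10.0, -4.0]), (311, [-47.0, 8.0, -3.0]), (326, [-47.0, 8.0, 3.0]), (330, [-52.0, 10.0, 4.0]), (338, [-52.0, 10.0, 7.0])]
310 [(300, [-71.0, 10.0, -7.0]), (308, [-71.0, 10.0, -4.0]), (311, [-67.0, 8.0, -3.0]), (326,
[... 398 characters left out ...]
0]), (362, [-32.0, 8.0, 18.0]), (366, [-37.0, 10.0, 19.0]), (375, [-36.0, 10.0, 23.0])]
w3 280 [(262, [-39.0, 9.0, -25.0]), (270, [-40.0, 10.0, -21.0]), (276, [-36.0, 8.0, -19.0]), (279, [-32.0, 7.0, -18.0]), (362, [-35.0, 8.0, 18.0]), (366, [-40.0, 10.0, 19.0]), (375, [-40.0, 9.0, 23.0])]
w3 290 [(262, [-51.0, 10.0, -23.0]), (270, [-52.0, 10.0, -20.0]), (276, [-45.0, 7.0, -18.0]), (279, [-34.0, 3.0, -18.0]), (362, [-42.0, 6.0, 17.0]), (366, [-47.0, 8.0, 18.0]), (375, [-52.0, 10.0, 21.0])]
w3 310 [(262, [-71.0, 10.0, -20.0]), (270, [-66.0, 8.0, -18.0]), (276, [-48.0, -0.0, -18.0]), (279, [-36.0, -6.0, -18.0]), (362, [-42.0, -3.0, 17.0]), (366, [-58.0, 4.0, 17.0]), (375, [-71.0, 10.0, 19.0])]
```

By the wrist camera's depth, the physical fingertips sit about 28 mm short of the reported TCP: finger ends at tool x≈-30, bar top at -26, the same in the can view. The scene view agrees, showing the tips just above the bar. So I'll open, go 10 mm deeper, which is safe under either reading, and see whether the fingers stop on the 14 mm bar.

Call:
jog_arm:
  turn:
    - [0,0,0]
    - [0,0,0]
    - [0,0,0]
    - [0,0,0]
  dp:
    - [0,0,0]
    - [0,0,0]
    - [0,0,0]
    - [0,0,0]
  gripper: [0.65,0.6,0.6,0.6]
  grip_force: 20

```text
clock: 18.55
eef_pos: [491.5, 295.2, 123.4]
eef_rot: [0.005, 1.08, 0.106]
wrist_force: [1.2, 0.5, -0.4]
finger_gap: 37.2
```

```bash
python3 goc.py 496 295.7 113.6 5.8 28 2
```

```text
[491.5 295.2 123.4] t 18.55 gap 37.2 F [ 1.2  0.5 -0.4]
n 2 min 1 ang 0.2 L 10.8
turn [[-0.0, 0.1, -0.1], [-0.0, 0.1, -0.1]]
dp [[0.54, 0.0, -0.03], [0.54, 0.0, -0.03]]
```

Call:
jog_arm:
  turn:
    - [0,0.1,-0.1]
    - [0,0.1,-0.1]
    - [0,0,0]
  dp:
    - [0.5,0,0]
    - [0.5,0,0]
    - [0,0,0]
  gripper: [0.6,0.6,0.6]

```text
clock: 18.92
eef_pos: [496.5, 295.7, 113.7]
eef_rot: [-0.002, 1.084, 0.097]
wrist_force: [-0.2, 0.6, 0.3]
finger_gap: 37.7
```

```bash
python3 w.py w14;python3 - <<'E'
from h import *
from plan import *
p,r,s=state();m=r.as_matrix()
z=load("w14");L=(cloud(z)-p)@m
for v in (270,274,278,282,290): print(v,[ (u,L[v,u].round(0).tolist()) for u in range(260,390,10)])
E
```

```text
[496.5 295.7 113.7] [-0.1 62.1  5.6] gap 37.65371763045772 t 18.925 F [-0.2  0.6  0.3]
270 [(260, [3.0, -0.0, -31.0]), (270, [5.0, -1.0, -26.0]), (280, [5.0, -0.0, -21.0]), (290, [4.0, -0.0, -15.0]), (300, [5.0, -1.0, -10.0]), (310, [-39.0, 14.0, -4.0]), (320, [-38.0, 14.0, 0.0]), (330, [-37.0, 13.0, 5.0]), (340, [4.0, -0.0, 11.0]), (350, [4.0, -0.0, 16.0]), (360, [5.0, -0.0, 21.0]), (370, [4.0, -0.0, 26.0]), (380, [4.0, -0.0, 32.0])]
274 [(260, [4.0, -2.0, -31.0]), (270, [-34.0, 10.0, -21.0]), (280, [5.0, -3.0, -21.0]), (290, [4.0, -3.0, -15.0]), (300, [4.0, -2.0, -10.0]), (310, [-36.0, 11.0, -4.0]), (320, [-37.0, 11.0, 0.0]), (330, [-36.0, 11.0, 5.0]), (340, [5.0, -3.0, 11.0]), (350, [4.0, -2.0, 16.0]), (360, [4.0, -2.0, 21.0]), (370, [-32.0, 10.0, 22.0]), (380, [5.0, -3.0, 32.0])]
278 [(260, [-37.0, 10.0, -25.0]), (270, [-37.0, 10.0, -21.0]), (280, [5.0, -5.0, -21.0]), (290, [4.0, -5.0, -15.0]), (300, [5.0, -5.0, -10.0]), (310, [-36.0, 9.0, -4.0]), (320, [-38.0, 10.0, 0.0]), (330, [-36.0, 9.0, 5.0]), (340, [4.0, -5.0, 11.0]), (350, [4.0, -4.0, 16.0]), (360, [6.0, -5.0, 21.0]), (370, [-37.0, 10.0, 21.0]), (380, [-38.0, 10.0, 26.0])]
282 [(260, [-42.0, 10.0, -24.0]), (270, [-42.0, 10.0, -20.0]), (280, [5.0, -7.0, -21.0]), (290, [5.0, -7.0, -15.0]), (300, [5.0, -7.0, -10.0]), (310, [-39.0, 8.0, -4.0]), (320, [-38.0, 8.0, 0.0]), (330, [-36.0, 8.0, 5.0]), (340, [4.0, -7.0, 11.0]), (350, [3.0, -7.0, 16.0]), (360, [4.0, -7.0, 21.0]), (370, [-42.0, 10.0, 21.0]), (380, [-42.0, 10.0, 25.0])]
290 [(260, [-51.0, 9.0, -23.0]), (270, [-46.0, 8.0, -20.0]), (280, [5.0, -12.0, -21.0]), (290, [5.0, -12.0, -16.0]), (300, [5.0, -12.0, -10.0]), (310, [-37.0, 4.0, -4.0]), (320, [-38.0, 5.0, 0.0]), (330, [-37.0, 4.0, 5.0]), (340, [4.0, -11.0, 11.0]), (350, [6.0, -12.0, 16.0]), (360, [4.0, -11.0, 21.0]), (370, [-48.0, 8.0, 20.0]), (380, [-51.0, 10.0, 24.0])]
```

View pics/w14.png

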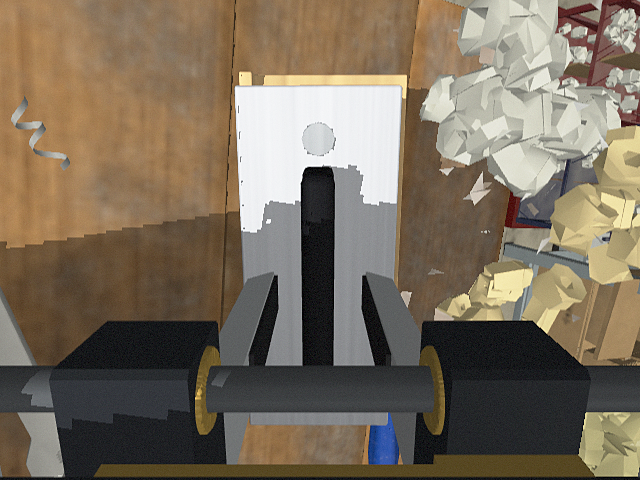

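The bar is now at (318,270), centred between the fingers. Closing to test.

Call:
jog_arm:
  turn:
    - [0,0,0]
    - [0,0,0]
    - [0,0,0]
    - [0,0,0]
  dp:
    - [0,0,0]
    - [0,0,0]
    - [0,0,0]
    - [0,0,0]
  gripper: [0.8,0.9,0.95,0.95]

```text
clock: 19.48
eef_pos: [496.2, 295.7, 113.9]
eef_rot: [-0.002, 1.084, 0.098]
wrist_force: [-0.6, -0.4, -1.3]
finger_gap: 13.8
```

The fingers stopped on the bar at 13.8 mm, which confirms the offset. I'll open, go 14 mm deeper for full engagement, and close firmly.

Call:
jog_arm:
  turn:
    - [0,0,0]
    - [0,0,0]
    - [0,0,0]
    - [0,0,0]
    - [0,0,0]
  dp:
    - [0,0,0]
    - [0,0,0]
    - [0.7,0,0]
    - [0.7,0,0]
    - [0,0,0]
  gripper: [0.75,0.7,0.7,0.7,0.7]

```text
clock: 20.1
eef_pos: [503.4, 296.4, 100.7]
eef_rot: [-0.002, 1.083, 0.098]
wrist_force: [-1.0, -0.5, 0.3]
finger_gap: 28.3
```

```bash
python3 goc.py 502.7 296.3 101.5 5.8 28 1
```

```text
[503.4 296.4 100.7] t 20.1 gap 28.3 F [-1.  -0.5  0.3]
n 1 min 1 ang 0.1 L 1.1
turn [[-0.1, -0.1, 0.1]]
dp [[-0.11, 0.0, -0.03]]
```

Call:
jog_arm:
  turn:
    - [0,0,0]
    - [0,0,0]
    - [0,0,0]
    - [0,0,0]
  dp:
    - [0,0,0]
    - [0,0,0]
    - [0,0,0]
    - [0,0,0]
  gripper: [0.8,0.9,0.95,0.95]
  grip_force: 55

```text
clock: 20.6
eef_pos: [503.1, 296.2, 100.2]
eef_rot: [-0.003, 1.084, 0.097]
wrist_force: [0.1, -0.1, -2.1]
finger_gap: 13.8
```

```bash
python3 w.py w15; python3 goc.py 465 292.4 174 5.8 28 3;python3 - <<'E'
from h import *
from plan import *
p,r,s=state();m=r.as_matrix();print("tool",m.round(4).tolist())
z=load("w15");L=(cloud(z)-p)@m
print([(u,v,L[v,u].round(1).tolist()) for u,v in [(318,200),(318,230),(318,260),(270,150),(370,150),(270,250),(370,250),(300,274),(298,280)]])
E
```

```text
[503.1 296.2 100.2] [-0.2 62.1  5.5] gap 13.756064797851643 t 20.6 F [ 0.1 -0.1 -2.1]
[503.1 296.2 100.2] t 20.65 gap 13.3 F [-0.1  0.2 -1.7]
n 3 min 2 ang 0.2 L 83.1
turn [[-0.0, -0.0, 0.0], [-0.0, -0.0, 0.0], [-0.0, -0.0, 0.0]]
dp [[-2.77, -0.0, 0.02], [-2.77, -0.0, 0.02], [-2.77, 0.0, 0.03]]
tool [[0.4652, -0.0992, 0.8796], [0.0452, 0.9951, 0.0883], [-0.884, -0.0014, 0.4674]]
[(318, 200, [-53.8, 45.5, -0.4]), (318, 230, [-53.1, 34.1, -0.4]), (318, 260, [-52.8, 22.4, -0.4]), (270, 150, [-11.7, 61.8, -22.2]), (370, 150, [-10.7, 61.7, 23.0]), (270, 250, [-10.1, 14.5, -23.7]), (370, 250, [-11.1, 14.8, 24.3]), (300, 274, [-32.5, 9.9, -8.3]), (298, 280, [-39.9, 9.8, -8.8])]
```

View pics/w15.png

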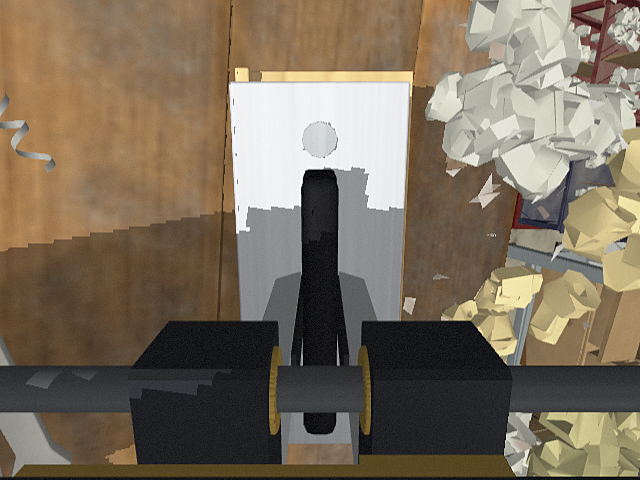

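The bar is gripped at 13.8 mm with full engagement. The cover origin is 63.4 mm ahead of the reported TCP along tool x, with lateral offset under 0.5 mm. Lifting along its own z.

Call:
jog_arm:
  turn:
    - [0,0,0]
    - [0,0,0]
    - [0,0,0]
    - [0,0,0]
    - [0,0,0]
  dp:
    - [-1,0,0]
    - [-1.5,0,0]
    - [-2.5,0,0]
    - [-3,0,0]
    - [0,0,0]
  gripper: [0.95,0.95,0.95,0.95,0.95]

```text
clock: 21.28
eef_pos: [463.0, 292.2, 175.6]
eef_rot: [-0.001, 1.085, 0.098]
wrist_force: [0.3, -0.6, -3.4]
finger_gap: 13.6
```

```bash
python3 goc.py 455 291.3 193 5.8 28 1;  python3 goc.py 470 180 215 -2 0
```

```text
[463.  292.2 175.6] t 21.275 gap 13.6 F [ 0.3 -0.6 -3.4]
n 1 min 1 ang 0.2 L 19.2
turn [[-0.1, -0.2, 0.1]]
dp [[-1.92, -0.01, 0.1]]
[463.  292.2 175.6] t 21.275 gap 13.6 F [ 0.3 -0.6 -3.4]
n 3 min 3 ang 28.9 L 119.2
turn [[2.5, 9.3, -0.6], [2.5, 9.3, -0.6], [2.5, 9.3, -0.6]]
dp [[-1.22, -3.75, 0.49], [-1.26, -3.74, 0.45], [-1.29, -3.73, 0.41]]
```

Call:
jog_arm:
  turn:
    - [0,0,0]
    - [0,0,0]
  dp:
    - [-2.5,0,0]
    - [0,0,0]
  gripper: [0.95,0.95]

```text
clock: 21.52
eef_pos: [450.8, 290.8, 197.0]
eef_rot: [-0.002, 1.086, 0.097]
wrist_force: [0.4, 0.4, -2.9]
finger_gap: 13.3
```

```bash
 python3 goc.py 480 70 220 -6.2 0 7
```

```text
[450.8 290.8 197. ] t 21.525 gap 13.3 F [ 0.4  0.4 -2.9]
n 7 min 4 ang 30.2 L 223.9
turn [[1.7, 4.0, -0.4], [1.7, 4.0, -0.4], [1.7, 4.0, -0.4], [1.7, 4.0, -0.4], [1.7, 4.0, -0.4], [1.7, 4.0, -0.4], [1.7, 4.0, -0.4]]
dp [[-0.24, -3.18, 0.24], [-0.24, -3.17, 0.32], [-0.24, -3.17, 0.39], [-0.25, -3.15, 0.47], [-0.26, -3.14, 0.54], [-0.28, -3.13, 0.62], [-0.3, -3.11, 0.69]]
```

Call:
jog_arm:
  turn:
    - [1.7,4,-0.4]
    - [1.7,4,-0.4]
    - [1.7,4,-0.4]
    - [1.7,4,-0.4]
    - [1.7,4,-0.4]
    - [1.7,4,-0.4]
    - [1.7,4,-0.4]
    - [0,0,0]
  dp:
    - [-0.6,-3.2,0.2]
    - [-0.5,-3.2,0.3]
    - [-0.2,-3.2,0.4]
    - [-0.2,-3.2,0.5]
    - [-0.2,-3.1,0.5]
    - [-0.3,-3.1,0.6]
    - [-0.3,-3.1,0.7]
    - [0,0,0]
  gripper: [0.95,0.95,0.95,0.95,0.95,0.95,0.95,0.95]

```text
clock: 22.52
eef_pos: [477.6, 59.8, 211.5]
eef_rot: [-2.959, 1.537, -3.079]
wrist_force: [-0.1, -0.4, -2.6]
finger_gap: 13.9
```

```bash
 python3 goc.py 478.9 -37 205 -6.2 0 3
```

```text
[477.6  59.8 211.5] t 22.525 gap 13.9 F [-0.1 -0.4 -2.6]
n 3 min 2 ang 2.1 L 97.0
turn [[-0.2, -0.6, 0.1], [-0.2, -0.6, 0.1], [-0.2, -0.6, 0.1]]
dp [[0.22, -3.2, 0.44], [0.22, -3.2, 0.42], [0.22, -3.2, 0.41]]
```

Call:
jog_arm:
  turn:
    - [-0.2,-0.6,0.1]
    - [-0.2,-0.6,0.1]
    - [-0.2,-0.6,0.1]
    - [0,0,0]
    - [0,0,0]
  dp:
    - [0.2,-3.2,0.4]
    - [0.2,-3.2,0.4]
    - [0.2,-3.2,0.4]
    - [0,0,0]
    - [0,0,0]
  gripper: [0.95,0.95,0.95,0.95,0.95]

```text
clock: 23.15
eef_pos: [478.1, -38.0, 199.1]
eef_rot: [-2.77, 1.566, -2.879]
wrist_force: [0.2, 1.0, -3.0]
finger_gap: 13.6
```

```bash
 python3 w.py w16; python3 goc.py 478.9 -37 170 -6.2 0 3; python3 w.py s16 scene
```

```text
[478.1 -38.  199.1] [-158.7   89.7 -165. ] gap 13.63610721403581 t 23.15 F [ 0.2  1.  -3. ]
[478.  -37.9 199.1] t 23.2 gap 13.5 F [ 0.9 -0.6 -3.7]
n 3 min 1 ang 0.3 L 29.2
turn [[0.0, -0.1, 0.0], [0.0, -0.1, 0.0], [0.0, -0.1, 0.0]]
dp [[0.97, 0.03, 0.03], [0.97, 0.03, 0.03], [0.97, 0.03, 0.03]]
[478.  -37.9 199.1] [-159.    89.7 -165.2] gap 13.526033159669806 t 23.2 F [ 0.9 -0.6 -3.7]
```

View pics/w16.png

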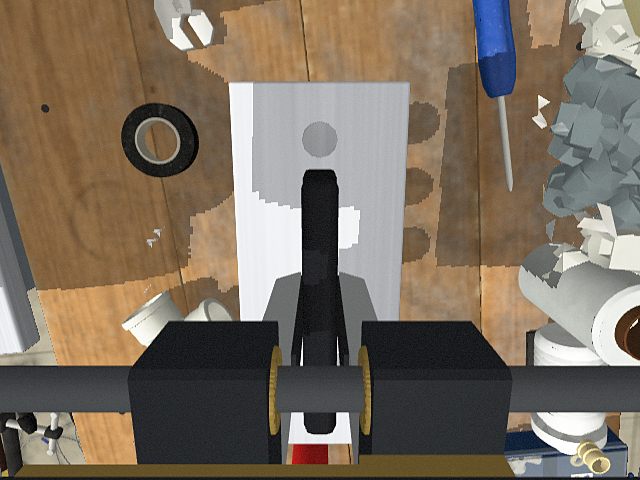

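View pics/s16.png

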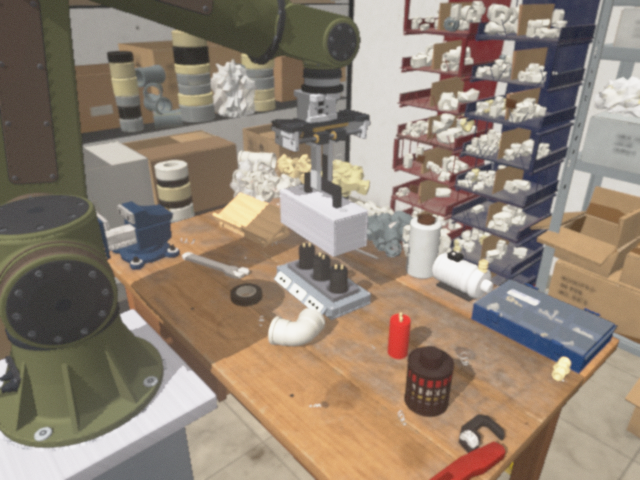

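The cover sits in the same place in the grip as in w15 and hangs over the three cans, with the rack at (320,285) in the scene view. Checking the cover's level, yaw and lateral pose.

```bash
 cat > lev.py <<'E'
import sys
from h import *
z=load(sys.argv[1]);P=cloud(z);g=z["p"].astype(int)
m=np.zeros((480,640),bool);m[90:270,240:400]=1;m[150:,290:350]=0;m[255:,255:]=0
q=P[m]
for _ in range(5):
    c=q.mean(0);_,_,v=np.linalg.svd(q-c,full_matrices=False);n=v[2]*np.sign(v[2,2]);d=(q-c)@n;q=q[abs(d)<2.5*max(d.std(),.3)]
print("n",n.round(4),"deg off",np.degrees(np.arctan2(n[:2],n[2])).round(2),"top z",c.round(1),d.std().round(2))
# edges left/right of the cover on top plane
H=(P-c)@n;o=(abs(H)<4)
K,T=z["K"],z["world_from_camera"]
L=[];Rr=[]
for v in range(100,260,4):
    u=np.where(o[v,200:440])[0]+200
    L.append((u.min(),v));Rr.append((u.max(),v))
def cast(uv):
    uv=np.array(uv,float);r=np.c_[(uv[:,0]-K[0,2])/K[0,0],(uv[:,1]-K[1,2])/K[1,1],np.ones(len(uv))]@T[:3,:3].T
    t=((c-T[:3,3])@n)/(r@n);return T[:3,3]+r*t[:,None]
A,B=cast(L),cast(Rr);M=(A+B)/2
fit=np.polyfit(M[:,1],M[:,0],1);print("yaw mid",-np.degrees(np.arctan(fit[0])).round(2),"width",np.median(np.linalg.norm(A-B,axis=1)).round(1))
rows=np.where(o[60:200,270])[0]+60;E=cast([(270,rows.min()),(380,rows.min())]);print("far edge",E.round(1).tolist())
yw=np.arctan(fit[0]);ey=np.array([np.sin(np.arctan(fit[0])),np.cos(np.arctan(fit[0]))])
e=E.mean(0)[:2];C=np.array([np.polyval(fit,e[1]),e[1]])-93*ey;print("centre of top",C.round(1))
E
python3 lev.py w16
```

```text
n [ 0.0071 -0.0011  1.    ] deg off [ 0.41 -0.06] top z [483.1  16.4 210. ] 0.64
yaw mid -6.18 width 78.9
far edge [[465.9, 55.0, 210.1], [513.7, 49.8, 209.8]]
centre of top [477.3 -40.1]
```

```bash
 python3 goc.py 479.5 -36.2 140 -6.2 0 3
```

```text
[478.1 -37.8 199.4] t 23.25 gap 13.4 F [-0.2  0.8 -2.4]
n 3 min 1 ang 0.3 L 59.4
turn [[0.0, -0.1, 0.0], [0.0, -0.1, 0.0], [0.0, -0.1, 0.0]]
dp [[1.98, 0.06, 0.05], [1.98, 0.06, 0.05], [1.98, 0.06, 0.04]]
```

Call:
jog_arm:
  turn:
    - [0,-0.1,0]
    - [0,-0.1,0]
    - [0,-0.1,0]
    - [0,0,0]
  dp:
    - [2,0.1,0.1]
    - [2,0.1,0]
    - [1.6,0,0]
    - [0,0,0]
  gripper: [0.95,0.95,0.95,0.95]

```text
clock: 23.75
eef_pos: [479.8, -32.8, 142.0]
eef_rot: [-0.526, 1.568, -0.63]
wrist_force: [0.1, 0.3, -3.3]
finger_gap: 13.8
```

```bash
 python3 goc.py 479.5 -36.2 108 -6.2 0 3
```

```text
[479.8 -32.8 142. ] t 23.75 gap 13.8 F [ 0.1  0.3 -3.3]
n 3 min 1 ang 0.3 L 34.1
turn [[0.1, 0.1, 0.0], [0.1, 0.1, 0.0], [0.1, 0.1, 0.0]]
dp [[1.13, -0.11, -0.0], [1.13, -0.11, -0.0], [1.13, -0.11, -0.0]]
```

Call:
jog_arm:
  turn:
    - [0.1,0.1,0]
    - [0.1,0.1,0]
    - [0.1,0.1,0]
    - [0,0,0]
  dp:
    - [1.1,-0.1,0]
    - [1.1,-0.1,0]
    - [1,-0.1,0]
    - [0,0,0]
  gripper: [0.95,0.95,0.95,0.95]

```text
clock: 24.25
eef_pos: [480.1, -35.6, 108.8]
eef_rot: [-2.254, 1.569, -2.363]
wrist_force: [1.6, -0.2, -2.5]
finger_gap: 13.5
```

```bash
 python3 goc.py 479.5 -36.2 104 -6.2 0 1
```

```text
[480.1 -35.6 108.8] t 24.25 gap 13.5 F [ 1.6 -0.2 -2.5]
n 1 min 1 ang 0.1 L 4.9
turn [[-0.0, -0.1, 0.1]]
dp [[0.48, -0.07, -0.06]]
```

Call:
jog_arm:
  turn:
    - [0,-0.1,0.1]
    - [0,0,0]
  dp:
    - [0.4,-0.1,-0.1]
    - [0,0,0]
  gripper: [0.95,0.95]

```text
clock: 24.5
eef_pos: [479.2, -36.6, 104.9]
eef_rot: [0.168, 1.57, 0.059]
wrist_force: [0.9, 0.6, -3.2]
finger_gap: 13.8
```

```bash
 python3 w.py w17;python3 lev.py w17; python3 goc.py 479.5 -36.2 95 -6.2 0 2; python3 w.py s17 scene; python3 -c "
from h import *
a=cv2.resize(load('s17')['p'][190:330,240:400],None,fx=4,fy=4,interpolation=2);cv2.imwrite('pics/cs17.png',a[:,:,::-1])"
```

```text
[479.2 -36.6 104.9] [ 9.6 89.9  3.4] gap 13.75656284896914 t 24.5 F [ 0.9  0.6 -3.2]
n [ 0.0019 -0.0023  1.    ] deg off [ 0.11 -0.13] top z [484.2  17.7 115.8] 0.64
yaw mid -6.17 width 78.9
far edge [[467.0, 56.3, 116.0], [514.8, 51.2, 115.9]]
centre of top [478.3 -38.7]
[479.4 -36.6 105.2] t 24.55 gap 13.3 F [ 0.2  0.2 -3. ]
n 2 min 1 ang 0.1 L 10.2
turn [[-0.0, 0.0, -0.0], [-0.0, 0.0, -0.0]]
dp [[0.51, 0.02, 0.0], [0.51, 0.02, 0.0]]
[479.4 -36.6 105.2] [ 5.  89.9 -1.2] gap 13.33623109100323 t 24.55 F [ 0.2  0.2 -3. ]
```

View pics/w17.png

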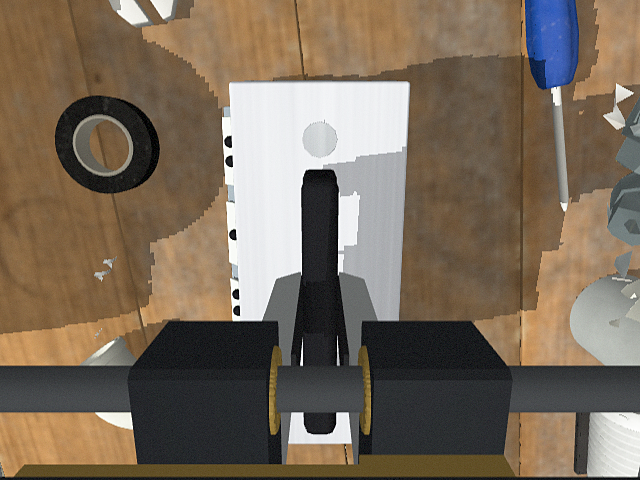

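View pics/cs17.png

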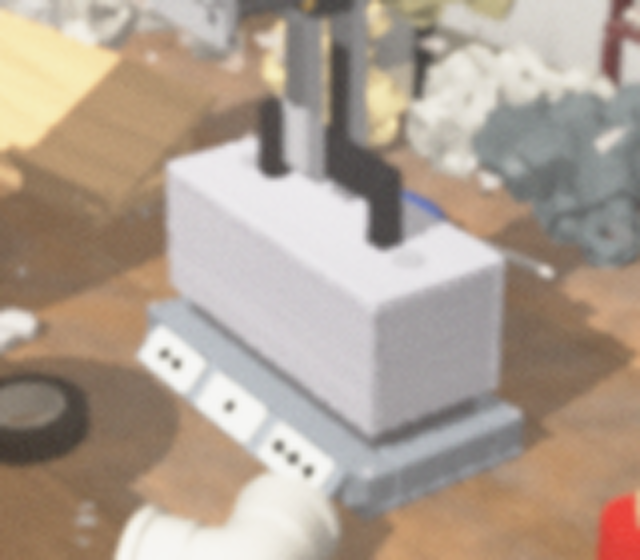

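The cover is level within 0.15° and hovers about 15 mm above the step, centred within 2 mm. Lowering with force checks.

Call:
jog_arm:
  turn:
    - [0,0,0]
    - [0,0,0]
    - [0,0,0]
  dp:
    - [0.4,0.1,0]
    - [0.4,0,0]
    - [0,0,0]
  gripper: [0.95,0.95,0.95]

```text
clock: 24.98
eef_pos: [479.7, -35.5, 97.0]
eef_rot: [0.041, 1.569, -0.067]
wrist_force: [0.2, 0.2, -3.6]
finger_gap: 13.6
```

```bash
 python3 goc.py 479.5 -36 92 -6.2 0 2
```

```text
[479.7 -35.5  97. ] t 24.975 gap 13.6 F [ 0.2  0.2 -3.6]
n 2 min 1 ang 0.1 L 5.0
turn [[-0.0, 0.1, -0.0], [-0.0, 0.1, -0.0]]
dp [[0.25, -0.03, -0.01], [0.25, -0.03, -0.01]]
```

Call:
jog_arm:
  turn:
    - [0,0,0]
    - [0,0,0]
    - [0,0,0]
  dp:
    - [0.25,0,0]
    - [0.25,0,0]
    - [0,0,0]
  gripper: [0.95,0.95,0.95]

```text
clock: 25.35
eef_pos: [479.7, -35.5, 91.6]
eef_rot: [0.036, 1.569, -0.072]
wrist_force: [0.5, 0.5, -2.1]
finger_gap: 13.3
```

```bash
 python3 goc.py 479.5 -36 88.4 -6.2 0 2
```

```text
[479.7 -35.5  91.6] t 25.35 gap 13.3 F [ 0.5  0.5 -2.1]
n 2 min 1 ang 0.1 L 3.2
turn [[-0.0, 0.1, -0.0], [-0.0, 0.1, -0.0]]
dp [[0.16, -0.03, -0.01], [0.16, -0.03, -0.01]]
```

Call:
jog_arm:
  turn:
    - [0,0,0]
    - [0,0,0]
    - [0,0,0]
  dp:
    - [0.15,0,0]
    - [0.1,0,0]
    - [0,0,0]
  gripper: [0.95,0.95,0.95]

```text
clock: 25.72
eef_pos: [480.0, -35.5, 89.5]
eef_rot: [0.018, 1.568, -0.09]
wrist_force: [0.7, 0.4, -2.5]
finger_gap: 13.3
```

Call:
jog_arm:
  turn:
    - [0,0,0]
    - [0,0,0]
  dp:
    - [0.1,0,0]
    - [0,0,0]
  gripper: [0.95,0.95]

```text
clock: 25.98
eef_pos: [480.2, -35.5, 89.5]
eef_rot: [-0.006, 1.567, -0.114]
wrist_force: [0.2, -0.2, -3.1]
finger_gap: 13.5
```

Call:
jog_arm:
  turn:
    - [0,0,0]
    - [0,0,0]
  dp:
    - [0.2,0,0]
    - [0,0,0]
  gripper: [0.95,0.95]

```text
clock: 26.22
eef_pos: [480.7, -35.5, 89.7]
eef_rot: [-0.005, 1.565, -0.113]
wrist_force: [0.8, -0.6, -3.0]
finger_gap: 13.7
```

Call:
jog_arm:
  turn:
    - [0,0,0]
  dp:
    - [0.2,0,0]
  gripper: [0.95]

```text
clock: 26.35
eef_pos: [481.3, -35.5, 89.4]
eef_rot: [-0.004, 1.564, -0.112]
wrist_force: [-15.9, 2.8, 39.6]
finger_gap: 13.3
```

```bash
 python3 w.py w18;python3 lev.py w18; python3 goc.py 479.5 -36 88.4 -6.2 0 2; python3 w.py s18 scene; python3 -c "
from h import *
a=cv2.resize(load('s18')['p'][190:330,240:400],None,fx=4,fy=4,interpolation=2);cv2.imwrite('pics/cs18.png',a[:,:,::-1])"
```

```text
[481.3 -35.5  89.4] [-0.2 89.6 -6.4] gap 13.339070482801148 t 26.35 F [-15.9   2.8  39.6]
n [ 1.3e-03 -5.0e-04  1.0e+00] deg off [ 0.07 -0.03] top z [486.2  18.9 100.3] 0.64
yaw mid -6.15 width 78.9
far edge [[469.0, 57.4, 100.3], [516.8, 52.3, 100.2]]
centre of top [480.2 -37.6]
[481.2 -35.5  89.4] t 26.4 gap 13.5 F [-8.7  1.1 24. ]
n 2 min 1 ang 0.4 L 2.0
turn [[0.0, 0.2, 0.0], [0.0, 0.2, 0.0]]
dp [[0.05, -0.03, -0.08], [0.05, -0.03, -0.08]]
[481.2 -35.5  89.4] [-0.6 89.6 -6.8] gap 13.539502649577944 t 26.4 F [-8.7  1.1 24. ]
```

View pics/cs18.png

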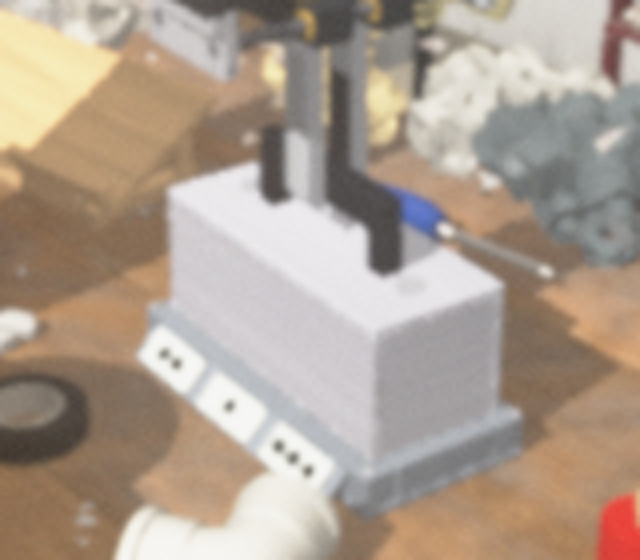

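Contact is confirmed, with the force rising on the last nudge. The cover top is at z≈100 (99 expected, and the camera reads 1–2 mm high), level within 0.1°, with its centre about 1 mm from the rack's. I'll relax, open and retreat.

Call:
jog_arm:
  turn:
    - [0,0,0]
    - [0,0,0]
    - [0,0,0]
    - [0,0,0]
    - [0,0,0]
  dp:
    - [0,0,0]
    - [0,0,0]
    - [0,0,0]
    - [0,0,0]
    - [0,0,0]
  gripper: [0.95,0.8,0.65,0.6,0.6]
  grip_force: 20

```text
clock: 27.08
eef_pos: [481.4, -35.6, 88.9]
eef_rot: [-0.015, 1.564, -0.123]
wrist_force: [0.1, 0.2, -0.1]
finger_gap: 37.1
```

Call:
jog_arm:
  turn:
    - [0,0,0]
    - [0,0,0]
    - [0,0,0]
    - [0,0,0]
    - [0,0,0]
    - [0,0,0]
  dp:
    - [-1,0,0]
    - [-2,0,0]
    - [-4,0,0]
    - [-5,0,0]
    - [0,0,0]
    - [0,0,0]
  gripper: [0.5,0.5,0.5,0.5,0.5,0.5]

```text
clock: 27.82
eef_pos: [480.2, -35.4, 214.9]
eef_rot: [-0.013, 1.563, -0.121]
wrist_force: [-0.2, -0.2, -0.3]
finger_gap: 46.9
```

```bash
 python3 w.py w19; python3 w.py s19 scene;python3 w.py t19 top; python3 - <<'E'
from h import *
z=load("w19");P=cloud(z);zz=P[...,2]
m=((zz>94)&(zz<106)).astype(np.uint8);m=cv2.morphologyEx(m,cv2.MORPH_OPEN,np.ones((5,5)));m[:, :180]=0;m[:,460:]=0
q=P[m>0];q=q[np.hypot(q[:,0]-479,q[:,1]+37)<120];c=q.mean(0);v=np.linalg.svd(q-c,full_matrices=False)[2][2];print("level deg",np.degrees(np.arccos(abs(v[2]))).round(2),"z",np.median(q[:,2]))
cs=max(cv2.findContours(m,0,1)[0],key=cv2.contourArea)[:,0];W=ray(z,cs,99)[:,:2].astype(np.float32);print(cv2.minAreaRect(W))
t=load("t19");P=cloud(t);k=(np.hypot(P[...,0]-384,P[...,1]+384)<60)&(P[...,2]>60)&(P[...,2]<105);k[:,500:]=0
print("tin",cv2.minEnclosingCircle(P[k][:,:2].astype(np.float32)))
E
```

```text
[480.2 -35.4 214.9] [-0.7 89.5 -6.9] gap 46.86985240833864 t 27.825 F [-0.2 -0.2 -0.3]
[480.3 -35.4 215. ] [-0.6 89.5 -6.8] gap 46.86529137535415 t 27.875 F [-0.3 -0.8 -0.3]
[480.2 -35.4 214.6] [-0.7 89.6 -6.9] gap 46.79505408952095 t 27.925 F [0.  1.  0.3]
level deg 0.05 z 100.25556668294865
((480.56072998046875, -36.89051055908203), (184.88485717773438, 79.92802429199219), 83.79541015625)
tin ((385.2204284667969, -384.3197937011719), 34.70671463012695)
```

View pics/w19.png

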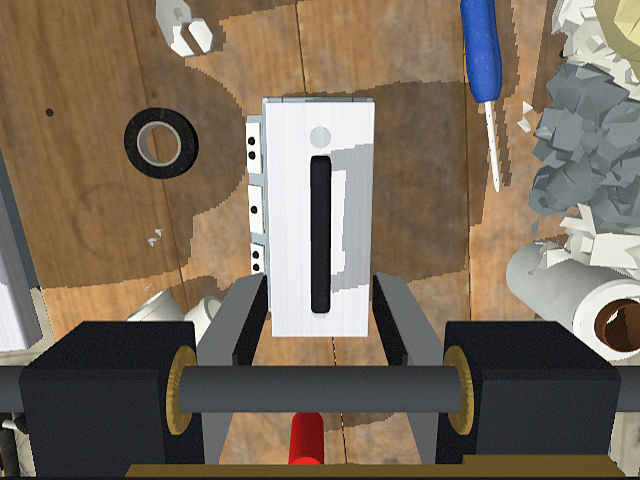

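View pics/s19.png

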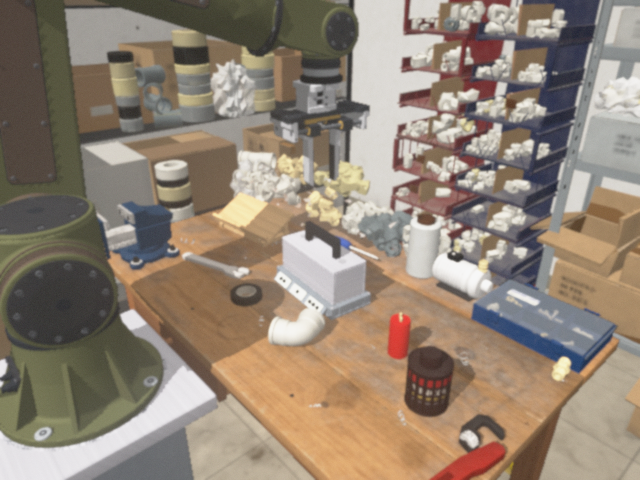

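The cover sits on the step, level to 0.05°, with its top at z≈100 and its centre at (480.6,-36.9) against the rack's (478.9,-37.2). The tin hasn't moved and the arm is clear of everything. Handing in.

```bash
python3 -c "
from cell import order
print(order.sign_off())"
```

```text
the job is handed in; nothing more can be done
None
```

The job is handed in at about 28 s on the clock. The near black can went into the two-dot pocket first, then the far one into the three-dot pocket, and the cover was lowered over all three cans onto the step.

**Last checks:**
- **Cans:** before the cover went on, both placed cans had their shoulders at z≈79 mm, the same as the fixed can. They stood up to about 2.5 mm off their pocket centres, within the 4 mm clearance.
- **Cover:** level to 0.05°. Its top read z≈100 mm against the nominal 99, and the wrist camera had read known heights 1–2 mm high. Its centre is about 1.7 mm from the rack's, inside the 4 mm play.
- **Tin:** within 1 mm of where it started. The red look-alike was not touched.
- **Arm:** clear of everything at hand-in, with wrist force near zero.

**What failed or disagreed:**
- **First grasp on the cover's handle missed:** the fingers closed above the bar to 4.8 mm. The wrist camera put the physical fingertips about 28 mm short of the reported TCP. I went deeper, confirmed the bar at 13.8 mm, and only then lifted.
- **Cans gripped high:** the same offset means both cans were held only near the top of their straight wall. They still seated properly.
- **Force on the last nudge:** the final push to confirm the cover was down read about 40 N at the wrist, well under the 120 N wrist limit but not as gentle as the rest. It went through the gripped handle and was relaxed straight away.

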